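# Stow two sample carriers on the bent keeper rod

## Robot

A 6-joint arm with a two-finger parallel gripper is mounted at the origin on the work surface. World frame = base frame: x ahead of the robot, y to its left, z up, the work surface at z = 0. Lengths are in m, angles in rad, forces in N, time in s.
With the tool pointing down it reaches from about 0.35 to 0.975 m from the base axis. Payload 17.4 kg.
Tool frame: the origin (TCP) lies where the fingers leave the gripper's body, on its centre line; the fingertips stand 73 mm ahead of it and the grasp point (between the pads) lies 54 mm ahead of it; y points along the fingers, z is the direction in which the jaws open and shut, and the axes are right-handed (so a half turn about y gives the same grasp; the last joint's range is limited). The gripper opens to 85 mm and grips with 20 to 120 N. Pads are 22 mm wide; open, the fingers measure 114 mm over their backs; the gripper's body (76 mm by 85 mm) begins 54 mm behind the grasp point. The pads swing forward as they close: fully open they stand 13 mm farther back than shut.
Start: joints at [-1.264, 0.116, 1.442, -0, 1.584, -0.038], TCP at [0.228, -0.635, 0.304] pointing down, gripper open.
Joint ranges: [-2.83, 2.83], [-0.83, 2.19], [0.07, 2.5], [-1.14, 4.28], [0.01, 3], [-2.97, 2.97]. Speed limits (rad/s): [1.89, 1.89, 2.22, 3.14, 3.14, 3.14].

## Interface

Orientations are given as [roll, pitch, yaw] about the fixed x, y, z axes, in that order (R = Rz(yaw) Ry(pitch) Rx(roll)).
In Python, from workcell import bot, optics gives the robot as it stands.
- The arm moves only by the tool apply_moves, never from a script. Its argument "steps" is text: rows parted by semicolons, each of 5 numbers parted by spaces: the shift along the world's x, y, z in m, then the turn about the world's z in degrees, then the closure in counts, from 0 (fully open) to 255 (shut). A call has 1 to 12 rows; each row shifts and turns the commanded pose from where the row before left it; what a row does not reach is not made up. A row lasts 1/8 s, in which the tool goes at most 62.5 mm and 10.7 degrees, less where a joint would pass 70% of its speed; a pose out of reach is approached as far as the arm can. A call with a gripper value outside its range is refused whole. The fingers move at their own pace and stop on an object; "squeeze" is the grip in N (left out, the last holds). Time passes only in rows, so rows that do not move let the fingers close. It gives the time, the measured TCP pose, the force and the opening at its end, in the units of the state.
- bot.observe(): the state, without advancing time (a new reading comes with each control period).
- optics.read_camera(name): name is "scene" or "top"; returns (picture, depth): 400x640x3 uint8, red, green, blue; 400x640 float32, m along the optical axis (not along the pixel's ray), 0 where there is no reading.
- optics.calibration(name): a dict with "vfov" (degrees; the focal length in pixels is half the picture's height over the tangent of half this angle, whatever the lens; pixels are square), "cx", "cy" (the principal point, pixels), "position" and "attitude" of the camera in the world. Camera axes: x right, y up, looking along -z (the intrinsics and any distortion apply to the point x, -y, -z); pixel columns grow to the right and rows downward; lengths in m; the calibration is good to about 2 mm. A picture is of the moment at which its call begins. calibration takes no time and is no camera call.
- bot.job_done(): hands the job in, once; it reports no verdict.
The state is a dict: "clock": time; "q": joint angles; "qvel": joint speeds; "joint_torque": joint torques, N m; "ee_pos": TCP position; "tcp_rot": TCP orientation; "contact_force": force on the tool from outside, world axes, zero at the start; "wrist_torque": the same for the moment, N m; "gripper_width": opening from 0.0 (shut) to 1.0 (fully open).
Only numpy, scipy, OpenCV 4.12 (cv2) and the standard library are available. Lean on these libraries where they do the work, as an engineer would, in place of code of your own. Each camera call takes 0.05 s, during which the arm holds its last target.

## Task

Stow both drilled sample carriers on the keeper stand, the longer one first and the shorter one on top of it: thread each by its hole over the free end of the bent rod, guide it round the bend without forcing it, and set it down gently, never letting it drop. They must end as a square pile lying flat along the deck, lined up with it and over it, not sticking out past its ends; leave everything else on the bench where it stands.

Things in the scene. Friction and masses are not known exactly. Their poses are not given: they have to be found in the camera images.
- stand: keeper stand, fixed; its place and turn vary. Origin on the axis of the rod's upright part, at bench level, z up. White foot 110 (x) x 170 (y) x 12 mm, from y = -131 to +39; on it a deck 40 (x) x 140 (y) mm, top at z = 24 mm, from y = -116 to +24. A rigid 12 mm steel rod rises from the deck at x = y = 0, is upright to z = 100 mm, then bends in the x-z plane toward -x (robot side).
- rod_bend (a point): where the rod's bend begins: on its centre line, z = 100 mm in the stand's frame. From here the centre line follows an arc of radius 60 mm through 0.70 rad (40 degrees) toward the stand's -x, ending at x = -14.1, z = 138.7 mm (rod_arm's origin), then runs straight for 70 mm to the free end at x = -59.2, z = 192.2 mm.
- deck_mid (a point): middle of the deck's top, at y = -46 mm in the stand's frame. A stowed carrier has its x along the stand's +y: drilled end flush with the deck's +y end, undrilled end toward -y, its sides overhanging the 40 mm wide deck by 2 mm each.
- rod_arm: the straight leaning upper part of the rod, part of the stand. Origin on the rod's centre line at the upper end of the bend; z runs along the rod to its free end, 70 mm on; it leans 0.70 rad from vertical; y is the stand's y.
- rod_tip (a point): the centre of the rod's round free end, 70 mm along rod_arm's z; the metal ends 6 mm beyond.
- long_carrier: the longer carrier: pale grey plastic bar 140 mm long (x), 44 wide (y), 28 thick (z), about 220 g, lying flat, its 4 round well marks (13 mm, no real holes) upward. Origin: centre of its underside. A hole of 22 mm diameter goes right through from top to bottom, 46 mm from the origin toward +x (24 mm from that end). Flat sides, to grip across the 44 mm.
- long_carrier_hole (a point): centre of the long carrier's hole, at half its thickness (14 mm above its underside).
- short_carrier: the shorter carrier: pale grey plastic bar 110 mm long (x), 44 wide (y), 28 thick (z), about 170 g, lying flat, its 3 round well marks (13 mm, no real holes) upward. Origin: centre of its underside. A hole of 22 mm diameter goes right through from top to bottom, 31 mm from the origin toward +x (24 mm from that end). Flat sides, to grip across the 44 mm.
- short_carrier_hole (a point): centre of the short carrier's hole, at half its thickness (14 mm above its underside).
- reagent_bottle: bystander: bottle 60 mm diameter, 130 mm tall, standing beside the long carrier (about 100 mm from its middle line). Origin: centre of the underside.
- dishes: bystander: closed white dish, 90 mm diameter, 30 mm tall, on the long carrier's other side. Origin: centre of the underside.
- buffer_jar: bystander: jar 60 mm diameter, 95 mm tall, standing beside the short carrier (about 100 mm from its middle line). Origin: centre of the underside.
- beaker: bystander: open white cup 66 mm diameter, 70 mm tall, on the short carrier's other side. Origin: centre of the underside.
- tip_box: bystander: box of pipette tips 122 x 87 mm, 60 mm tall, behind the stand. Origin: centre of the underside.
- tube_rack: bystander: white rack 80 x 150 mm, 57 mm tall with its tubes, behind the stand. Origin: centre of the underside.
- spatula: bystander: flat steel lab spatula 150 mm long, 18 mm wide, lying along its x, in front of the stand. Origin: on its underside.
- tub: bystander: round tub 70 mm diameter, 60 mm tall, close behind the stand (about 100 mm from the rod, at its +x side). Origin: centre of the underside.
There are look-alikes about, which are no part of the job. Leave any black or red look-alike of the short_carrier alone.

How it is judged:
By the outcome, as a careful person would: the job done as asked, in the order asked, and still so for the second after the job is handed in, with the robot touching nothing.
It also fails if it takes over 67 s, if anything falls off the work surface, if the arm or the gripper's body presses on something with over 40 N, if the wrist force passes 120 N, or if a joint passes its speed limit or range.

## Working session

There is one attempt and no reset: what is moved stays moved. The work goes in short steps, Python scripts to look and compute and a tool call to move; the robot and the scene stay as the last step left them, time stands still between calls to the robot, and variables do not carry over. Pictures are saved under pics/ and viewed, and the job is handed in when it is done.

Besides the shell and the picture viewer there is one more tool, called after "Call:" by a JSON object that holds its "method" and its "body". apply_moves: Moves the arm, as the interface text tells. Its arguments: {"type":"object","properties":{"steps":{"type":"string"},"squeeze":{"type":"number"}},"required":["steps"]}

```bash
ls; mkdir -p pics
python3 - <<'E'
from workcell import bot, optics
import cv2,numpy as np
print(bot.observe())
for n in("scene","top"):
    p,d=optics.read_camera(n); c=optics.calibration(n); print(n,c)
    cv2.imwrite(f"pics/{n}0.png",p[:,:,::-1]); np.save(f"pics/{n}0_d.npy",d); np.save(f"pics/{n}0_p.npy",p)
E
```

```text
pics
{'clock': 0.0, 'q': array([-1.26380451e+00,  1.16473407e-01,  1.44225211e+00,  4.02225680e-06,
        1.58400079e+00, -3.78261916e-02]), 'qvel': array([ 0.00146271, -0.00052662,  0.00036962,  0.00075939, -0.00070375,
       -0.00155443]), 'joint_torque': array([ 5.91234948e-04, -7.31995940e+01, -6.32485271e+01, -7.67840515e-05,
        6.30112583e-03, -4.03800436e-05]), 'ee_pos': array([ 0.22811118, -0.63517603,  0.30317878]), 'tcp_rot': array([-1.57192901e+00,  4.68904464e-05, -2.79677462e+00]), 'contact_force': array([-0.77041789,  0.85691372,  0.37614983]), 'wrist_torque': array([0.00098221, 0.03389955, 0.01616146]), 'gripper_width': 1.0006489721466032}
scene {'vfov': 56.09138756973922, 'cx': 313.45976259140593, 'cy': 200.90845700477902, 'position': array([0.96023566, 0.0760183 , 0.93864119]), 'attitude': array([ 0.54147477, -0.00987808,  1.75182779])}
top {'vfov': 56.03201365323464, 'cx': 317.46857334609956, 'cy': 197.63310054570448, 'position': array([ 0.39271395, -0.01201249,  1.08543206]), 'attitude': array([ 0.10507917, -0.01049465, -1.55739066])}
```

View pics/scene0.png

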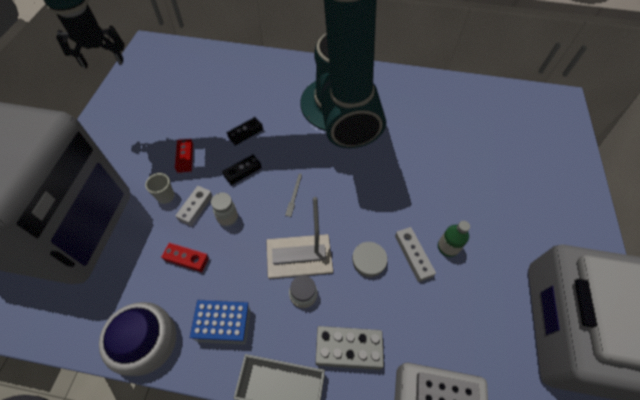

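View pics/top0.png

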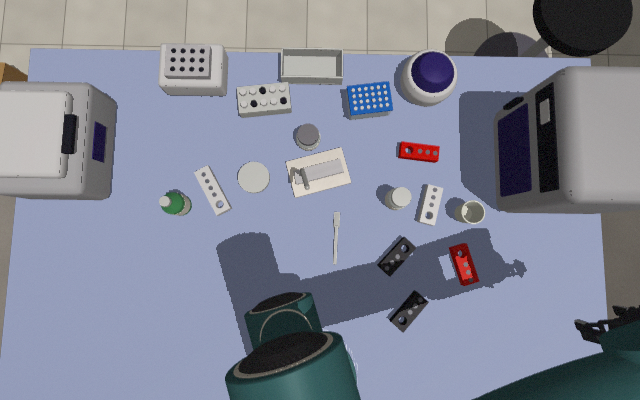

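The scene view shows the stand with its leaning rod at about (300,240), the long white carrier at (415,253) and the short white one at (193,204). The top view shows them at (317,172), (212,190) and (430,204). The black and red ones are decoys.

```bash
cat > h.py <<'E'
import numpy as np,cv2
from scipy.spatial.transform import Rotation as R
from workcell import bot,optics
def cam(n):
    c=optics.calibration(n); f=200/np.tan(np.radians(c['vfov']/2))
    return c['position'],R.from_euler('xyz',c['attitude']).as_matrix(),f,c['cx'],c['cy']
def rays(n,uv):
    p,M,f,cx,cy=cam(n); uv=np.atleast_2d(np.asarray(uv,float))
    d=np.c_[(uv[:,0]-cx)/f,-(uv[:,1]-cy)/f,-np.ones(len(uv))]
    return p,d@M.T
def onplane(n,uv,z):
    p,d=rays(n,uv); return p+d*((z-p[2])/d[:,2])[:,None]
def proj(n,P):
    p,M,f,cx,cy=cam(n); q=(np.atleast_2d(P)-p)@M
    return np.c_[cx+f*q[:,0]/-q[:,2],cy-f*q[:,1]/-q[:,2]]
def cloud(n,d):
    v,u=np.mgrid[0:400,0:640]; p,r=rays(n,np.c_[u.ravel(),v.ravel()])
    return (p+r*d.ravel()[:,None]).reshape(400,640,3)
def crop(n,img,u0,v0,u1,v1,k,name):
    cv2.imwrite(name,cv2.resize(img[v0:v1,u0:u1,::-1],None,fx=k,fy=k,interpolation=cv2.INTER_CUBIC))
E
python3 - <<'E'
from h import *
for n in("top","scene"):
    p=np.load(f"pics/{n}0_p.npy");d=np.load(f"pics/{n}0_d.npy");C=cloud(n,d)
    for uv in ([(150,250),(300,240),(450,110),(340,230)] if n=="top" else [(350,200),(120,230),(500,150),(250,110)]): print(n,uv,C[uv[1],uv[0]])
    np.save(f"pics/{n}0_c.npy",C)
    # white-ish mask blobs with height
    hsv=cv2.cvtColor(p,cv2.COLOR_RGB2HSV)
    m=((C[...,2]>0.018)&(C[...,2]<.036)&(d>0)&(hsv[...,1]<50)&(hsv[...,2]>90)).astype(np.uint8)
    nn,l,s,c=cv2.connectedComponentsWithStats(m)
    for i in range(1,nn):
        if s[i,4]>120:
            pts=C[l==i]; r=cv2.minAreaRect((pts[:,:2]*1000).astype(np.float32))
            print(n,c[i].round(1),s[i,4],"z",np.median(pts[:,2]).round(4),r)
p=np.load("pics/top0_p.npy"); crop("top",p,150,120,250,240,5,"pics/a.png"); crop("top",p,270,110,370,220,6,"pics/b.png");crop("top",p,370,170,500,240,6,"pics/c.png")
p=np.load("pics/scene0_p.npy"); crop("s",p,250,190,350,300,5,"pics/d.png")
E
```

```text
top (150, 250) [3.50445488e-01 4.53013020e-01 2.94227861e-04]
top (300, 240) [0.38444253 0.02653711 0.00165533]
top (450, 110) [ 7.76588131e-01 -4.14572446e-01 -5.34167861e-04]
top (340, 230) [ 0.4145835  -0.08803172 -0.00045408]
top [310.5  52.5] 182 z 0.0267 ((935.6162109375, 2.9783248901367188), (23.2722110748291, 170.05096435546875), 7.370566368103027)
top [205.4  86.6] 201 z 0.0266 ((827.8256225585938, 310.5965576171875), (95.66908264160156, 208.625732421875), 34.768104553222656)
top [311.5  80.1] 158 z 0.027 ((850.7613525390625, 0.7747650146484375), (5.382439136505127, 178.72866821289062), 0.09522653371095657)
top [109.9 151.8] 329 z 0.0273 ((631.0267333984375, 572.3649291992188), (22.30792999267578, 282.705810546875), 85.77179718017578)
top [323.5 169.4] 518 z 0.0231 ((586.5046997070312, -37.91414260864258), (40.51026153564453, 107.5894546508789), 15.703970909118652)
top [253.3 176.9] 785 z 0.0291 ((561.6434936523438, 161.58872985839844), (89.99531555175781, 86.18768310546875), 46.642635345458984)
top [211.6 189.1] 757 z 0.0271 ((523.4856567382812, 278.5279846191406), (141.759
[... 249 characters left out ...]

scene (120, 230) [ 0.59705612 -0.52395411  0.00402189]
scene (500, 150) [0.10672383 0.53465186 0.00126516]
scene (250, 110) [ 0.08940588 -0.29340919  0.00164947]
scene [192.3 204. ] 536 z 0.0289 ((488.4943542480469, -345.67657470703125), (46.49161911010742, 110.84793853759766), 75.4203872680664)
scene [415.8 252.9] 798 z 0.0285 ((521.0596313476562, 277.03009033203125), (141.44384765625, 46.971126556396484), 29.740997314453125)
scene [369.5 257.4] 883 z 0.0307 ((561.1306762695312, 160.20492553710938), (87.49584197998047, 88.61337280273438), 54.72248077392578)
scene [293.4 253.5] 645 z 0.0247 ((583.0796508789062, -33.952789306640625), (42.8760986328125, 119.19499206542969), 16.21955108642578)
```

View pics/b.png

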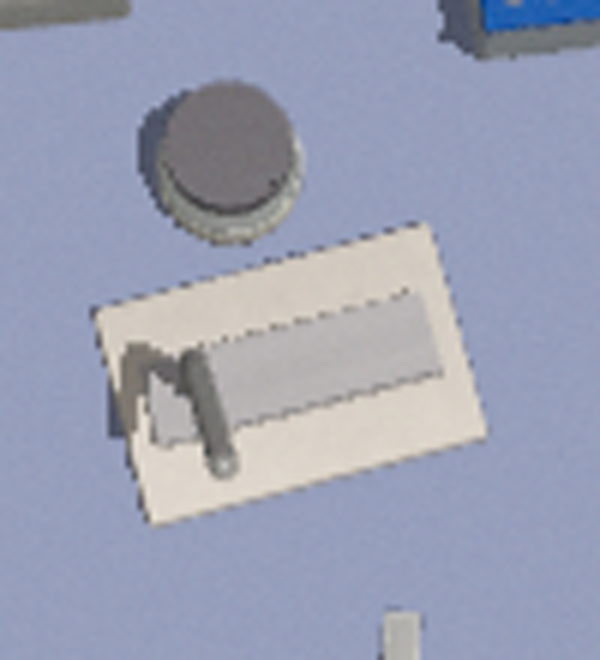

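View pics/d.png

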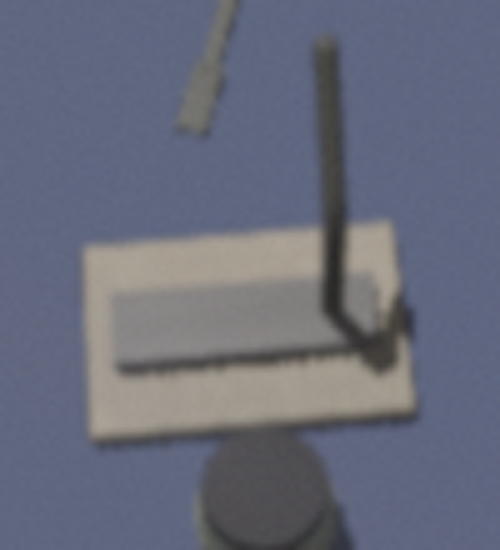

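View pics/a.png

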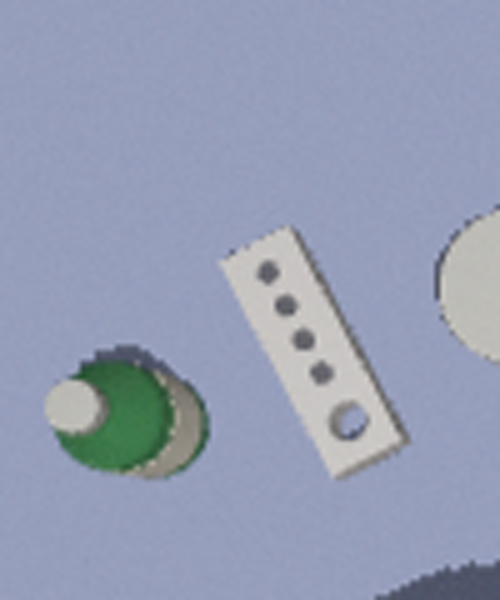

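View pics/c.png

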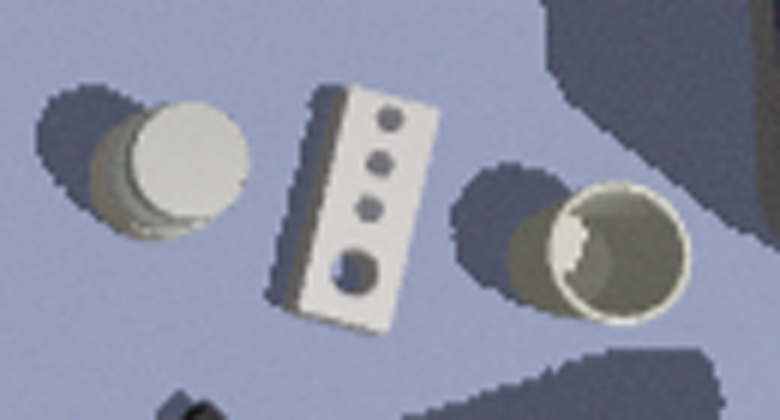

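```bash
cat > m.py <<'E'
from h import *
def ang(r):
    (c,(w,h),a)=r
    return c,(max(w,h),min(w,h)),(a if w>=h else a+90)
for n in("top","scene"):
    p=np.load(f"pics/{n}0_p.npy");d=np.load(f"pics/{n}0_d.npy");C=np.load(f"pics/{n}0_c.npy")
    hsv=cv2.cvtColor(p,cv2.COLOR_RGB2HSV).astype(int); Y=p.astype(int).sum(2)
    # carriers: bright top mask within roi
    for nm,c0 in (("long",(.522,.278)),("short",(.489,-.344))):
        roi=(np.hypot(C[...,0]-c0[0],C[...,1]-c0[1])<.085)&(C[...,2]>.02)&(C[...,2]<.04)
        mx=np.percentile(Y[roi],60); m=(roi&(Y>0.8*mx)).astype(np.uint8)
        cs,_=cv2.findContours(m,cv2.RETR_CCOMP,cv2.CHAIN_APPROX_NONE)
        k=max(cs,key=len)[:,0,:]; W=onplane(n,k,.028)[:,:2]*1000
        print(n,nm,ang(cv2.minAreaRect(W.astype(np.float32))))
        for h in cs:
            if h is not max(cs,key=len) and len(h)>8:
                w=onplane(n,h[:,0,:].mean(0),.028)[0]*1000; print("   inner",w.round(1)[:2],len(h))
    roi=(np.hypot(C[...,0]-.586,C[...,1]+.035)<.13)&(C[...,2]<.2)
    b=(p[...,0].astype(int)-p[...,2])
    m=(roi&(b>3)&(Y>(300 if n=="top" else 200))).astype(np.uint8)
    nn,l,s,cc=cv2.connectedComponentsWithStats(m); i=1+np.argmax(s[1:,4])
    cs,_=cv2.findContours((l==i).astype(np.uint8),cv2.RETR_EXTERNAL,cv2.CHAIN_APPROX_NONE)
    k=max(cs,key=len)[:,0,:]; W=onplane(n,k,.012)[:,:2]*1000
    r=ang(cv2.minAreaRect(W.astype(np.float32))); print(n,"foot",r,s[i])
    # rod tip
    m=(np.hypot(C[...,0]-.56,C[...,1])<.15)&(C[...,2]>.12)&(C[...,2]<.25)&(d>0)
    vv,uu=np.nonzero(m); P=C[m]; j=np.argsort(P[:,2])[-6:]; print(n,"rod",len(P),P[j].round(4).tolist(),np.c_[uu,vv][j].tolist())
E
python3 m.py
```

```text
top long ((522.6111450195312, 278.28668212890625), (139.93165588378906, 43.175716400146484), 29.84151268005371)
   inner [548.6 200.7] 20
   inner [482.5 255.2] 24
   inner [509.7 271.2] 15
   inner [528.3 281.9] 15
   inner [548.2 292.8] 15
   inner [566.7 303.8] 15
top short ((489.82354736328125, -343.76214599609375), (110.77863311767578, 43.724769592285156), 165.79428100585938)
   inner [ 460.2 -336.4] 25
   inner [ 489.5 -343.6] 14
   inner [ 511.7 -348.8] 15
   inner [ 532.5 -354.2] 16
top foot ((581.2125244140625, -21.943862915039062), (168.1878662109375, 108.68976593017578), 105.95979022979736) [ 286  147   65   51 1767]
top rod 104 [[0.514, 0.0076, 0.1973], [0.5163, 0.0076, 0.198], [0.5115, 0.0052, 0.1982], [0.509, 0.0075, 0.1984], [0.5139, 0.0052, 0.1985], [0.5112, 0.0075, 0.2003]] [[306, 186], [306, 185], [307, 187], [306, 188], [307, 186], [306, 187]]
scene long ((521.7310791015625, 276.843017578125), (140.72076416015625, 44.389793395996094), 29.757482528686523)
   inner [547.1 199.9] 20
   inner [566.7 301.6] 15
   inner [547.6 291.8] 15
   inner [528.5 279.9] 15
   inner [509.6 269.1] 16
   inner [482.7 253.5] 24
scene short ((488.3170166015625, -346.2258605957031), (111.078857421875, 44.63466262817383), 165.79408264160156)
   inner [ 531.4 -357. ] 13
   inner [ 510.  -351.5] 13
   inner [ 489.3 -345.6] 12
   inner [ 458.8 -337.9] 23
scene foot ((583.10693359375, -23.38896942138672), (167.571533203125, 110.31660461425781), 105.98364353179932) [ 267  235   66   43 1763]
scene rod 196 [[0.509, 0.0069, 0.1977], [0.5159, 0.001, 0.1981], [0.5158, 0.0034, 0.1986], [0.5103, 0.0047, 0.1991], [0.5108, 0.0025, 0.1992], [0.5139, 0.003, 0.1999]] [[316, 197], [313, 199], [314, 199], [315, 197], [314, 197], [314, 198]]
```

Call:
{"method": "apply_moves", "body": {"steps": "0.0204 0.0554 0 0.84 0;0.0204 0.0554 0 0.84 0;0.0204 0.0554 0 0.84 0;0.0204 0.0554 0 0.84 0;0.0204 0.0554 0 0.84 0;0.0204 0.0554 0 0.84 0;0.0204 0.0554 0 0.84 0;0.0204 0.0554 0 0.84 0;0.0204 0.0554 0 0.84 0;0.0204 0.0554 0 0.84 0;0.0204 0.0554 0 0.84 0;0.0204 0.0554 0 0.84 0", "squeeze": 20}}

```text
clock: 1.6
ee_pos: [0.4731, 0.0316, 0.3039]
tcp_rot: [-1.571, 0.0, -2.62]
contact_force: [0.7, -1.2, 0.1]
gripper_width: 1.005
```

Call:
{"method": "apply_moves", "body": {"steps": "0.0202 0.0552 0 0 0;0.0202 0.0552 0 0 0;0.0202 0.0552 0 0 0;0.0202 0.0552 -0.02 0 0;0.0204 0.055 -0.03 0 40;0 0 -0.055 0 40;0 0 -0.05 0 40;0 0 -0.04 0 40;0 0 -0.02 0 40;0 0 -0.012 0 40;0 0 0 0 40"}}

```text
clock: 2.98
ee_pos: [0.5733, 0.3026, 0.0788]
tcp_rot: [-1.571, 0.0, -2.621]
contact_force: [0.0, 0.4, 0.7]
gripper_width: 0.842
```

Call:
{"method": "apply_moves", "body": {"steps": "0.001 0.0046 -0.006 0 60;0 0 0 0 255;0 0 0 0 255;0 0 0 0 255;0 0 0 0 255;0 0 0 0 255"}}

```text
clock: 3.72
ee_pos: [0.5743, 0.3073, 0.073]
tcp_rot: [-1.571, 0.001, -2.621]
contact_force: [-0.8, 2.4, 4.8]
gripper_width: 0.514
```

Call:
{"method": "apply_moves", "body": {"steps": "-0.001 -0.0005 0.015 0 255;-0.003 -0.002 0.015 0 255;-0.005 -0.003 0.015 0 255;-0.006 -0.003 0.015 0 255;-0.007 -0.004 0.012 0 255;0 0 0 0 255"}}

```text
clock: 4.47
ee_pos: [0.5519, 0.2945, 0.1458]
tcp_rot: [-1.571, 0.002, -2.621]
contact_force: [1.1, -0.4, -2.1]
gripper_width: 0.511
```

```bash
cat > look.py <<'E'
import sys
from h import *
tag=sys.argv[1]; box={"top":tuple(map(int,sys.argv[2].split(','))),"scene":tuple(map(int,sys.argv[3].split(',')))}
ims=[]
for n in("top","scene"):
    p,d=optics.read_camera(n); np.save(f"pics/{n}{tag}_p.npy",p);np.save(f"pics/{n}{tag}_c.npy",cloud(n,d)*(d>0)[...,None])
    u0,v0,u1,v1=box[n]; k=390/(u1-u0); ims.append(cv2.resize(p[v0:v1,u0:u1,::-1],(390,int(k*(v1-v0))),interpolation=cv2.INTER_CUBIC))
H=max(i.shape[0] for i in ims); ims=[cv2.copyMakeBorder(i,0,H-i.shape[0],0,5,cv2.BORDER_CONSTANT) for i in ims]
cv2.imwrite(f"pics/L{tag}.png",np.hstack(ims)[:600]); s=bot.observe(); print({k:np.round(s[k],3) for k in("clock","q","ee_pos","tcp_rot","contact_force","wrist_torque","gripper_width")})
E
python3 look.py 1 130,120,290,280 330,170,490,330
```

```text
{'clock': np.float64(4.575), 'q': array([ 0.449,  0.098,  1.726, -0.   ,  1.318,  1.499]), 'ee_pos': array([0.552, 0.294, 0.144]), 'tcp_rot': array([-1.571,  0.   , -2.621]), 'contact_force': array([ 0.293,  0.615, -2.364]), 'wrist_torque': array([ 0.045, -0.107, -0.003]), 'gripper_width': np.float64(0.513)}
```

View pics/L1.png

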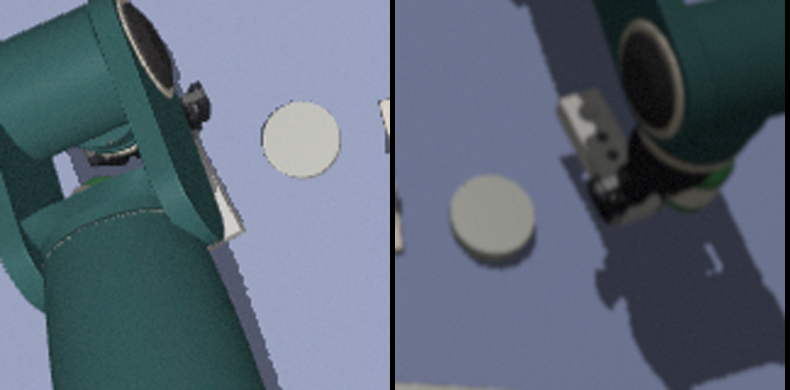

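```bash
cat > tilt.py <<'E'
import sys
from h import *
tag=sys.argv[1]; C=np.load(f"pics/scene{tag}_c.npy");p=np.load(f"pics/scene{tag}_p.npy").astype(int)
# args: grip xy, carrier +x dir angle(deg)
s=bot.observe(); e=s['ee_pos']; a=s['tcp_rot'][2]; ex=np.array([np.cos(a),np.sin(a)]); ey=np.array([-ex[1],ex[0]])
D=C[...,:2]-e[:2]; X=D@ex; Yv=D@ey; Z=C[...,2]
m=(abs(Yv)<.021)&(X>.02)&(X<.16)&(Z>.01)&(Z<e[2]+.06)
print(m.sum())
for x0 in np.arange(.02,.16,.01):
    k=m&(X>=x0)&(X<x0+.01)
    if k.sum()>2: print(round(x0,3),k.sum(),"z rel tcp p50,p90",np.round(np.percentile(Z[k],[50,90])-e[2],4), "Y",np.round(Yv[k].min(),3),np.round(Yv[k].max(),3))
E
python3 tilt.py 1
```

```text
513
0.03 18 z rel tcp p50,p90 [-0.0442 -0.0424] Y 0.001 0.02
0.04 46 z rel tcp p50,p90 [-0.0439 -0.0427] Y -0.012 0.021
0.05 53 z rel tcp p50,p90 [-0.0439 -0.0424] Y -0.018 0.021
0.06 56 z rel tcp p50,p90 [-0.0445 -0.0429] Y -0.02 0.021
0.07 60 z rel tcp p50,p90 [-0.0439 -0.0425] Y -0.021 0.021
0.08 60 z rel tcp p50,p90 [-0.044  -0.0423] Y -0.021 0.021
0.09 45 z rel tcp p50,p90 [-0.0444 -0.0428] Y -0.02 0.021
0.1 40 z rel tcp p50,p90 [-0.045  -0.0432] Y -0.021 0.021
0.11 74 z rel tcp p50,p90 [-0.0461 -0.0432] Y -0.02 0.021
0.12 55 z rel tcp p50,p90 [-0.0443 -0.0419] Y -0.02 0.021
0.13 6 z rel tcp p50,p90 [-0.0449 -0.0432] Y -0.018 0.02
```

Call:
{"method": "apply_moves", "body": {"steps": "0 0 -0.03 0 255;0 0 -0.03 0 255;0 0 -0.007 0 255;0 0 0 0 132;0 0 0 0 132"}}

```text
clock: 5.2
ee_pos: [0.5526, 0.2948, 0.0787]
tcp_rot: [-1.571, 0.002, -2.621]
contact_force: [-0.9, 0.1, -2.1]
gripper_width: 0.512
```

Call:
{"method": "apply_moves", "body": {"steps": "-0.0004 -0.0002 0.012 0 132;-0.001 -0.0006 0.012 0 132;0 0 0 0 132"}}

```text
clock: 5.58
ee_pos: [0.5512, 0.294, 0.1035]
tcp_rot: [-1.571, 0.003, -2.621]
contact_force: [0.3, 1.3, -1.1]
gripper_width: 0.508
```

```bash
python3 look.py 2 130,120,290,280 330,170,490,330; python3 tilt.py 2
```

```text
{'clock': np.float64(5.675), 'q': array([0.449, 0.134, 1.761, 0.   , 1.247, 1.499]), 'ee_pos': array([0.551, 0.294, 0.102]), 'tcp_rot': array([-1.571e+00,  1.000e-03, -2.621e+00]), 'contact_force': array([-0.178, -0.147, -3.473]), 'wrist_torque': array([ 0.034, -0.094, -0.029]), 'gripper_width': np.float64(0.509)}
484
0.03 20 z rel tcp p50,p90 [-0.044  -0.0421] Y 0.003 0.021
0.04 43 z rel tcp p50,p90 [-0.0441 -0.0426] Y -0.01 0.02
0.05 49 z rel tcp p50,p90 [-0.0441 -0.0414] Y -0.016 0.021
0.06 54 z rel tcp p50,p90 [-0.0441 -0.0426] Y -0.021 0.021
0.07 57 z rel tcp p50,p90 [-0.0447 -0.0424] Y -0.021 0.021
0.08 54 z rel tcp p50,p90 [-0.0447 -0.0432] Y -0.02 0.02
0.09 47 z rel tcp p50,p90 [-0.0443 -0.0427] Y -0.02 0.021
0.1 35 z rel tcp p50,p90 [-0.045  -0.0432] Y -0.021 0.021
0.11 68 z rel tcp p50,p90 [-0.0467 -0.0438] Y -0.02 0.02
0.12 51 z rel tcp p50,p90 [-0.0454 -0.0435] Y -0.021 0.021
0.13 6 z rel tcp p50,p90 [-0.0462 -0.0442] Y -0.015 0.021
```

Call:
{"method": "apply_moves", "body": {"steps": "0 0 -0.014 0 132;0 0 0 0 127;0 0 0 0 127;0 0 0 0 127"}}

```text
clock: 6.18
ee_pos: [0.5508, 0.2938, 0.0876]
tcp_rot: [-1.571, 0.0, -2.621]
contact_force: [-0.4, -0.4, -2.7]
gripper_width: 0.513
```

```bash
python3 look.py 3 130,120,290,280 330,170,490,330; python3 tilt.py 3
```

```text
{'clock': np.float64(6.275), 'q': array([ 0.449,  0.149,  1.769, -0.   ,  1.223,  1.499]), 'ee_pos': array([0.551, 0.294, 0.088]), 'tcp_rot': array([-1.571,  0.   , -2.621]), 'contact_force': array([-0.11 ,  0.295, -2.606]), 'wrist_torque': array([ 0.043, -0.134, -0.03 ]), 'gripper_width': np.float64(0.509)}
476
0.03 23 z rel tcp p50,p90 [-0.0448 -0.0426] Y 0.002 0.02
0.04 37 z rel tcp p50,p90 [-0.0451 -0.043 ] Y -0.009 0.021
0.05 47 z rel tcp p50,p90 [-0.0447 -0.0428] Y -0.016 0.021
0.06 53 z rel tcp p50,p90 [-0.0449 -0.0434] Y -0.021 0.021
0.07 56 z rel tcp p50,p90 [-0.0453 -0.043 ] Y -0.021 0.02
0.08 52 z rel tcp p50,p90 [-0.0448 -0.0434] Y -0.02 0.021
0.09 46 z rel tcp p50,p90 [-0.0452 -0.0428] Y -0.021 0.02
0.1 38 z rel tcp p50,p90 [-0.0457 -0.0436] Y -0.021 0.021
0.11 68 z rel tcp p50,p90 [-0.0472 -0.044 ] Y -0.021 0.02
0.12 51 z rel tcp p50,p90 [-0.0455 -0.0437] Y -0.02 0.021
0.13 5 z rel tcp p50,p90 [-0.0466 -0.0459] Y -0.012 0.021
```

Call:
{"method": "apply_moves", "body": {"steps": "0 0 0 0 125;0 0 0 0 125;0 0 0 0 125"}}

```text
clock: 6.65
ee_pos: [0.5507, 0.2938, 0.0875]
tcp_rot: [-1.571, 0.0, -2.621]
contact_force: [0.7, -0.2, -2.3]
gripper_width: 0.514
```

```bash
python3 look.py 4 130,120,290,280 330,170,490,330; python3 tilt.py 4
```

```text
{'clock': np.float64(6.75), 'q': array([0.449, 0.149, 1.769, 0.   , 1.223, 1.499]), 'ee_pos': array([0.551, 0.294, 0.087]), 'tcp_rot': array([-1.571,  0.   , -2.621]), 'contact_force': array([-0.175,  0.197, -2.274]), 'wrist_torque': array([ 0.083, -0.1  , -0.024]), 'gripper_width': np.float64(0.512)}
471
0.03 19 z rel tcp p50,p90 [-0.0445 -0.0428] Y -0.004 0.02
0.04 39 z rel tcp p50,p90 [-0.0448 -0.0433] Y -0.009 0.021
0.05 51 z rel tcp p50,p90 [-0.0451 -0.0427] Y -0.018 0.021
0.06 52 z rel tcp p50,p90 [-0.0452 -0.0426] Y -0.021 0.02
0.07 53 z rel tcp p50,p90 [-0.0447 -0.0427] Y -0.02 0.02
0.08 52 z rel tcp p50,p90 [-0.0449 -0.0431] Y -0.02 0.02
0.09 50 z rel tcp p50,p90 [-0.0454 -0.0427] Y -0.02 0.02
0.1 34 z rel tcp p50,p90 [-0.0457 -0.044 ] Y -0.021 0.021
0.11 67 z rel tcp p50,p90 [-0.0471 -0.0438] Y -0.021 0.021
0.12 49 z rel tcp p50,p90 [-0.0459 -0.0439] Y -0.02 0.02
0.13 5 z rel tcp p50,p90 [-0.0474 -0.0457] Y -0.018 0.018
```

Call:
{"method": "apply_moves", "body": {"steps": "0 0 -0.008 0 125;0 0 0 0 123;0 0 0 0 123;0 0 0 0 122;0 0 0 0 122"}}

```text
clock: 7.38
ee_pos: [0.5508, 0.2938, 0.0796]
tcp_rot: [-1.571, 0.0, -2.621]
contact_force: [0.2, 0.5, 0.4]
gripper_width: 0.523
```

Call:
{"method": "apply_moves", "body": {"steps": "0 0 0 0 121;0 0 0 0 121"}}

```text
clock: 7.62
ee_pos: [0.5507, 0.2938, 0.0795]
tcp_rot: [-1.571, 0.0, -2.621]
contact_force: [-0.6, -0.9, -0.1]
gripper_width: 0.525
```

Call:
{"method": "apply_moves", "body": {"steps": "0 0 0 0 119;0 0 0 0 119"}}

```text
clock: 7.88
ee_pos: [0.5507, 0.2938, 0.0795]
tcp_rot: [-1.571, 0.0, -2.621]
contact_force: [0.0, -0.6, -0.2]
gripper_width: 0.534
```

```bash
python3 look.py 5 130,120,290,280 330,170,490,330; python3 tilt.py 5
```

```text
{'clock': np.float64(7.975), 'q': array([0.449, 0.157, 1.774, 0.   , 1.21 , 1.499]), 'ee_pos': array([0.551, 0.294, 0.079]), 'tcp_rot': array([-1.571, -0.   , -2.621]), 'contact_force': array([ 0.68 , -0.535,  0.313]), 'wrist_torque': array([-0.02 ,  0.058, -0.044]), 'gripper_width': np.float64(0.535)}
459
0.03 15 z rel tcp p50,p90 [-0.0503 -0.0493] Y 0.002 0.018
0.04 42 z rel tcp p50,p90 [-0.051  -0.0488] Y -0.013 0.021
0.05 52 z rel tcp p50,p90 [-0.0507 -0.0488] Y -0.018 0.021
0.06 52 z rel tcp p50,p90 [-0.0507 -0.0487] Y -0.02 0.02
0.07 53 z rel tcp p50,p90 [-0.0504 -0.0489] Y -0.019 0.021
0.08 52 z rel tcp p50,p90 [-0.051  -0.0488] Y -0.021 0.021
0.09 46 z rel tcp p50,p90 [-0.0508 -0.0484] Y -0.021 0.021
0.1 35 z rel tcp p50,p90 [-0.0516 -0.0492] Y -0.02 0.021
0.11 58 z rel tcp p50,p90 [-0.0519 -0.0494] Y -0.021 0.02
0.12 50 z rel tcp p50,p90 [-0.0509 -0.0489] Y -0.021 0.02
0.13 4 z rel tcp p50,p90 [-0.0515 -0.0504] Y -0.012 0.019
```

Call:
{"method": "apply_moves", "body": {"steps": "0 0 0 0 60;0 0 0.0025 0 60;-0.0295 -0.0169 0 0 60;0 0 0 0 60;0 0 0 0 255;0 0 0 0 255;0 0 0 0 255;0 0 0 0 255"}}

```text
clock: 8.98
ee_pos: [0.5217, 0.2772, 0.0824]
tcp_rot: [-1.571, 0.0, -2.621]
contact_force: [-1.5, -0.7, 5.9]
gripper_width: 0.508
```

Call:
{"method": "apply_moves", "body": {"steps": "0 0 0.02 0 255;0 0 0.04 0 255;0 0 0.06 0 255;0 0 0.06 0 255;0 0 0.06 0 255;0 0 0 0 255"}}

```text
clock: 9.72
ee_pos: [0.5218, 0.2772, 0.3286]
tcp_rot: [-1.57, 0.008, -2.621]
contact_force: [-0.4, 0.3, -3.1]
gripper_width: 0.514
```

```bash
python3 look.py 6 130,100,330,280 300,130,500,330; python3 tilt.py 6
```

```text
{'clock': np.float64(9.825), 'q': array([ 0.445, -0.073,  1.604, -0.   ,  1.61 ,  1.495]), 'ee_pos': array([0.521, 0.277, 0.323]), 'tcp_rot': array([-1.571e+00,  1.000e-03, -2.621e+00]), 'contact_force': array([ 0.679,  0.153, -3.455]), 'wrist_torque': array([ 0.047, -0.053,  0.002]), 'gripper_width': np.float64(0.508)}
326
0.05 51 z rel tcp p50,p90 [-0.052  -0.0506] Y -0.02 0.021
0.06 49 z rel tcp p50,p90 [-0.0522 -0.0506] Y -0.02 0.021
0.07 73 z rel tcp p50,p90 [-0.0536 -0.0513] Y -0.021 0.021
0.08 98 z rel tcp p50,p90 [-0.053  -0.0511] Y -0.021 0.021
0.09 52 z rel tcp p50,p90 [-0.0521 -0.051 ] Y -0.021 0.021
```

View pics/L6.png

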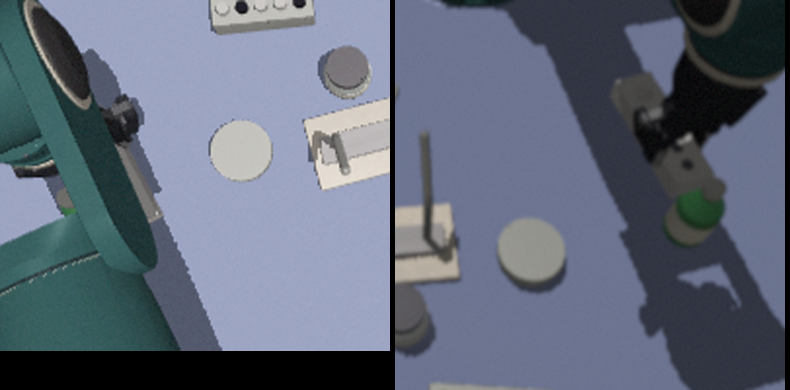

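Call:
{"method": "apply_moves", "body": {"steps": "-0.0072 -0.047 -0.002 -2.3 255;-0.0072 -0.047 -0.002 -2.3 255;-0.0072 -0.047 -0.004 -2.3 255;-0.0072 -0.047 -0.005 -2.3 255;-0.0072 -0.047 -0.005 -2.3 255;-0.0072 -0.047 -0.01 -2.35 255;0 0 0 0 255;0 0 0 0 255"}}

```text
clock: 10.82
ee_pos: [0.4778, -0.005, 0.293]
tcp_rot: [-1.572, -0.001, -2.863]
contact_force: [0.3, 0.6, -1.9]
gripper_width: 0.512
```

```bash
python3 look.py 7 230,100,390,260 230,130,430,330; python3 tilt.py 7
```

```text
{'clock': np.float64(10.925), 'q': array([-0.063, -0.32 ,  1.862,  0.   ,  1.601,  1.228]), 'ee_pos': array([ 0.478, -0.004,  0.294]), 'tcp_rot': array([-1.571e+00, -1.000e-03, -2.861e+00]), 'contact_force': array([ 0.5  ,  0.247, -2.33 ]), 'wrist_torque': array([ 0.06 , -0.07 ,  0.038]), 'gripper_width': np.float64(0.506)}
56
0.02 46 z rel tcp p50,p90 [-0.0538 -0.0526] Y -0.021 0.014
0.03 10 z rel tcp p50,p90 [-0.0544 -0.0537] Y -0.015 0.006
```

View pics/L7.png

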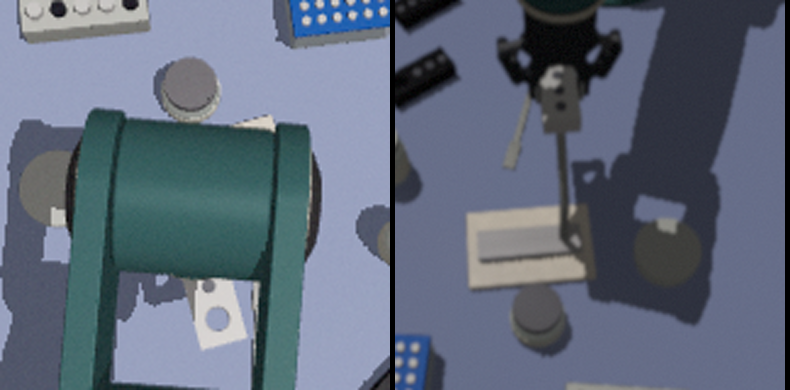

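Call:
{"method": "apply_moves", "body": {"steps": "0 0 -0.013 0 255;-0.0005 -0.0001 -0.003 0 255;-0.0007 -0.0002 -0.003 0 255;0 0 0 0 255"}}

```text
clock: 11.42
ee_pos: [0.4767, -0.0054, 0.2749]
tcp_rot: [-1.57, -0.0, -2.863]
contact_force: [-0.7, -0.3, -0.7]
gripper_width: 0.509
```

```bash
python3 -c "
from h import *
s=bot.observe();print(s['contact_force'],s['wrist_torque'],s['ee_pos'])"
```

```text
[-0.71764917 -0.31241016 -0.70105705] [-0.14478276  0.00697719 -0.02219921] [ 0.47673759 -0.00544084  0.27490488]
```

Call:
{"method": "apply_moves", "body": {"steps": "-0.0008 -0.0002 -0.003 0 255;-0.0008 -0.0002 -0.003 0 255;0 0 0 0 255"}}

```text
clock: 11.8
ee_pos: [0.475, -0.0059, 0.2687]
tcp_rot: [-1.571, -0.001, -2.863]
contact_force: [-4.6, -2.4, 2.7]
gripper_width: 0.507
```

```bash
python3 look.py 8 230,100,390,260 230,130,430,330; python3 tilt.py 8
```

```text
{'clock': np.float64(11.9), 'q': array([-0.066, -0.321,  1.902, -0.   ,  1.561,  1.226]), 'ee_pos': array([ 0.475, -0.006,  0.269]), 'tcp_rot': array([-1.571e+00, -1.000e-03, -2.863e+00]), 'contact_force': array([-4.038, -2.277,  2.528]), 'wrist_torque': array([-0.289,  0.644,  0.024]), 'gripper_width': np.float64(0.51)}
69
0.02 39 z rel tcp p50,p90 [-0.0599 -0.0582] Y -0.021 0.013
0.03 30 z rel tcp p50,p90 [-0.0632 -0.0612] Y -0.02 0.01
```

View pics/L8.png

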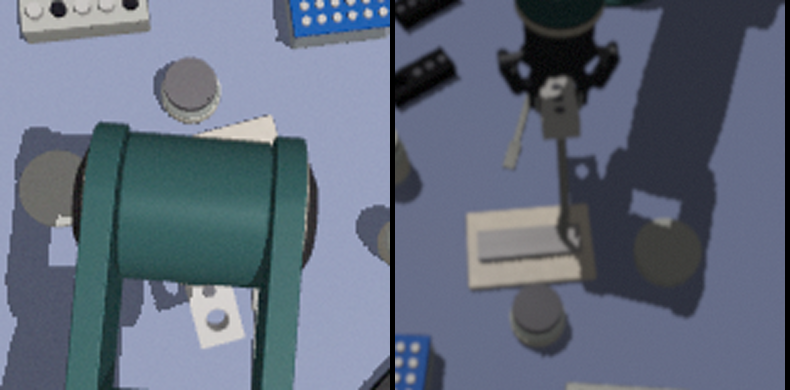

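Call:
{"method": "apply_moves", "body": {"steps": "-0.001 -0.0003 -0.003 0 255;-0.001 -0.0003 -0.003 0 255;-0.001 -0.0003 -0.002 0 255;0 0 0 0 255"}}

```text
clock: 12.4
ee_pos: [0.4721, -0.0067, 0.2607]
tcp_rot: [-1.571, -0.0, -2.863]
contact_force: [-2.2, -1.0, 1.4]
gripper_width: 0.511
```

```bash
python3 look.py 9 230,100,390,260 230,130,430,330; python3 tilt.py 9
```

```text
{'clock': np.float64(12.5), 'q': array([-0.068, -0.325,  1.918, -0.   ,  1.549,  1.224]), 'ee_pos': array([ 0.472, -0.007,  0.261]), 'tcp_rot': array([-1.571e+00, -1.000e-03, -2.863e+00]), 'contact_force': array([-1.643, -0.937,  0.494]), 'wrist_torque': array([-0.135,  0.118, -0.03 ]), 'gripper_width': np.float64(0.515)}
77
0.02 30 z rel tcp p50,p90 [-0.0643 -0.063 ] Y -0.019 0.017
0.03 28 z rel tcp p50,p90 [-0.0701 -0.0681] Y -0.021 0.009
0.04 19 z rel tcp p50,p90 [-0.0745 -0.0725] Y -0.019 0.009
```

View pics/L9.png

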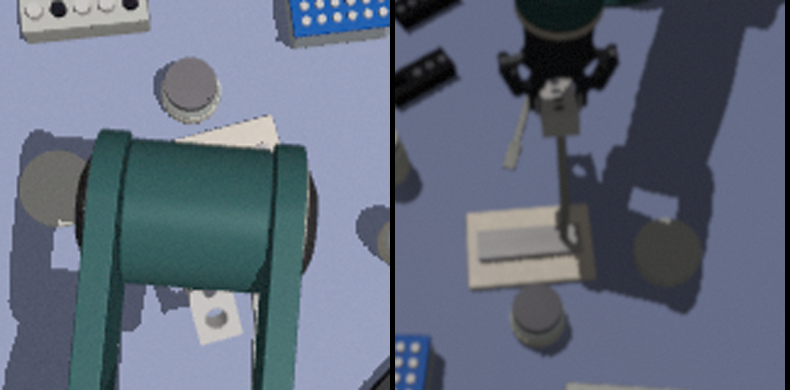

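```bash
cat > tilt2.py <<'E'
import sys
from h import *
tag=sys.argv[1]; s=bot.observe(); e=s['ee_pos']; a=s['tcp_rot'][2]; ex=np.array([np.cos(a),np.sin(a)]); ey=np.array([-ex[1],ex[0]])
for n in("top","scene"):
    C=np.load(f"pics/{n}{tag}_c.npy"); p=np.load(f"pics/{n}{tag}_p.npy").astype(int)
    D=C[...,:2]-e[:2]; X=D@ex; Yv=D@ey; Z=C[...,2]-e[2]
    m=(abs(Yv)<.026)&(X>.018)&(X<.13)&(Z<-.03)&(Z>-.16)&(C[...,2]>.06)
    if m.sum()<20: print(n,m.sum()); continue
    x,z=X[m],Z[m]; k=np.ones(len(x),bool)
    for _ in range(8):
        c=np.polyfit(x[k],z[k],1); r=z-np.polyval(c,x); k=abs(r)<max(.003,1.5*np.std(r[k])) 
    print(n,m.sum(),k.sum(),"slope",c[0].round(3),"tilt",-np.arctan(c[0]).round(3),"z@0",c[1].round(4),"X",x[k].min().round(3),x[k].max().round(3),"Y",Yv[m][k].min().round(3),Yv[m][k].max().round(3),"sd",np.std(r[k]).round(4))
E
python3 tilt2.py 9; python3 tilt2.py 8
```

```text
top 364 304 slope -0.534 tilt 0.49 z@0 -0.0544 X 0.031 0.086 Y -0.023 0.021 sd 0.0014
scene 87 87 slope -0.54 tilt 0.495 z@0 -0.051 X 0.018 0.048 Y -0.022 0.017 sd 0.0008
top 418 371 slope -0.307 tilt 0.298 z@0 -0.0476 X 0.028 0.089 Y -0.023 0.021 sd 0.0013
scene 63 63 slope -0.33 tilt 0.319 z@0 -0.0446 X 0.018 0.036 Y -0.021 0.013 sd 0.001
```

Call:
{"method": "apply_moves", "body": {"steps": "-0.001 -0.0003 -0.003 0 255;-0.0006 -0.0002 -0.0015 0 255;0 0 0 0 255;-0.004 -0.001 0.015 0 255;-0.01 -0.003 0.03 0 255;0 0 0 0 255"}}

```text
clock: 13.25
ee_pos: [0.4566, -0.0114, 0.304]
tcp_rot: [-1.569, 0.003, -2.863]
contact_force: [-0.4, 0.3, -2.9]
gripper_width: 0.509
```

```bash
python3 look.py 10 230,100,390,260 230,130,430,330; python3 tilt2.py 10
```

```text
{'clock': np.float64(13.35), 'q': array([-0.08 , -0.374,  1.89 ,  0.   ,  1.626,  1.211]), 'ee_pos': array([ 0.457, -0.011,  0.301]), 'tcp_rot': array([-1.571,  0.   , -2.863]), 'contact_force': array([ 0.298, -0.174, -2.498]), 'wrist_torque': array([ 0.055, -0.005, -0.017]), 'gripper_width': np.float64(0.512)}
top 294 227 slope -0.668 tilt 0.589 z@0 -0.0506 X 0.039 0.081 Y -0.023 0.021 sd 0.0013
scene 122 114 slope -0.676 tilt 0.595 z@0 -0.0491 X 0.018 0.07 Y -0.021 0.02 sd 0.0009
```

View pics/L10.png

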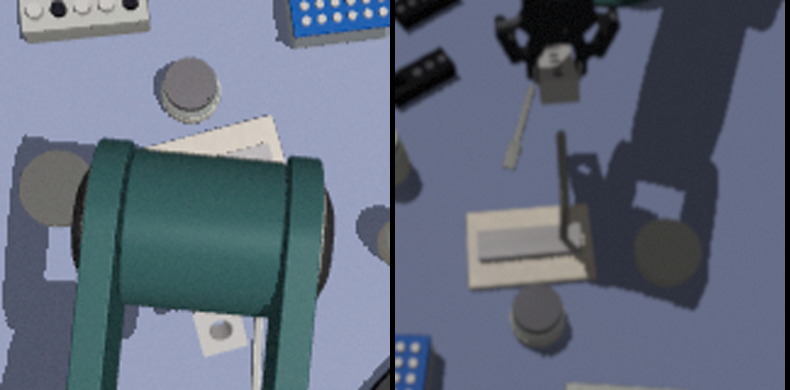

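```bash
cat > hole.py <<'E'
import sys
from h import *
tag=sys.argv[1]; th=float(sys.argv[2]); z0=float(sys.argv[3]); roi=tuple(map(int,sys.argv[4].split(','))); n=sys.argv[5] if len(sys.argv)>5 else "top"
s=bot.observe(); e=s['ee_pos']; a=s['tcp_rot'][2]; ex=np.r_[np.cos(a),np.sin(a),0]; ey=np.r_[-ex[1],ex[0],0]
p=np.load(f"pics/{n}{tag}_p.npy"); u0,v0,u1,v1=roi; g=p[v0:v1,u0:u1].sum(2).astype(int)
T=np.percentile(g,85)*.8; m=(g<T).astype(np.uint8)
nn,l,st,cc=cv2.connectedComponentsWithStats(m)
nrm=np.sin(th)*ex+np.r_[0,0,np.cos(th)]; q=e+np.r_[0,0,z0]
for i in range(1,nn):
    if st[i,4]<12: continue
    cs,_=cv2.findContours((l==i).astype(np.uint8),cv2.RETR_EXTERNAL,cv2.CHAIN_APPROX_NONE)
    k=cs[0][:,0,:]+[u0,v0]; o,d=rays(n,k); t=((q-o)@nrm)/(d@nrm); W=o+d*t[:,None]-e
    c=np.c_[W@ex,W@ey,W[:,2]]; print(st[i].tolist(),"min",c.min(0).round(4),"max",c.max(0).round(4),"mid",((c.min(0)+c.max(0))/2).round(4))
E
python3 hole.py 10 .592 -.0500 308,226,334,246
```

```text
[0, 0, 26, 4, 76] min [ 0.0337 -0.0228 -0.087 ] max [ 0.0551  0.0332 -0.0727] mid [ 0.0444  0.0052 -0.0798]
[8, 6, 9, 7, 53] min [ 0.0542 -0.0105 -0.0964] max [ 0.069   0.0092 -0.0865] mid [ 0.0616 -0.0006 -0.0914]
```

Call:
{"method": "apply_moves", "body": {"steps": "0.014 0.004 0.015 0 255;0.035 0.01 0.012 0 255;0.035 0.01 0 0 255;0 0 0 0 255;0 0 0 0 255"}}

```text
clock: 13.98
ee_pos: [0.5403, 0.0128, 0.3272]
tcp_rot: [-1.571, -0.002, -2.862]
contact_force: [0.9, -0.3, -2.3]
gripper_width: 0.511
```

```bash
python3 look.py 11 250,120,370,240 250,130,370,250; python3 tilt2.py 11
```

```text
{'clock': np.float64(14.075), 'q': array([-0.024, -0.184,  1.696, -0.   ,  1.631,  1.268]), 'ee_pos': array([0.54 , 0.013, 0.328]), 'tcp_rot': array([-1.571e+00, -1.000e-03, -2.863e+00]), 'contact_force': array([-0.554,  0.   , -2.242]), 'wrist_torque': array([ 0.   ,  0.005, -0.045]), 'gripper_width': np.float64(0.507)}
top 564 492 slope -0.647 tilt 0.574 z@0 -0.0549 X 0.018 0.081 Y -0.023 0.021 sd 0.0013
scene 96 96 slope -0.66 tilt 0.584 z@0 -0.0509 X 0.018 0.051 Y -0.021 0.016 sd 0.0007
```

View pics/L11.png

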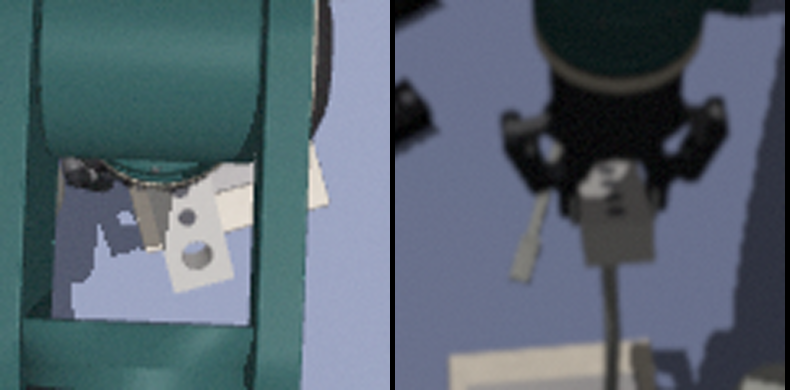

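```bash
python3 hole.py 11 .58 -.0530 302,192,320,208; python3 hole.py 11 .58 -.0530 297,178,320,208; python3 -c "
from h import *
print(proj('top',[.5125,.0053,.1922]))"
```

```text
[4, 3, 10, 8, 48] min [ 0.0561 -0.0113 -0.0985] max [ 0.0695  0.0097 -0.0898] mid [ 0.0628 -0.0008 -0.0941]
[0, 0, 11, 19, 106] min [ 0.0136 -0.028  -0.0864] max [ 0.051   0.0033 -0.0619] mid [ 0.0323 -0.0123 -0.0742]
[8, 6, 5, 6, 23] min [ 0.0306 -0.0066 -0.08  ] max [ 0.0412  0.0038 -0.0731] mid [ 0.0359 -0.0014 -0.0765]
[9, 17, 10, 8, 48] min [ 0.0561 -0.0113 -0.0985] max [ 0.0695  0.0097 -0.0898] mid [ 0.0628 -0.0008 -0.0941]
[[307.00233691 186.91556346]]
```

Call:
{"method": "apply_moves", "body": {"steps": "0.0072 0.002 -0.0077 0 255;0.0062 0.0018 -0.0077 0 255;0.0062 0.0018 -0.0077 0 255;0.0031 0.0009 -0.0038 0 255;0 0 0 0 255"}}

```text
clock: 14.7
ee_pos: [0.5634, 0.0193, 0.301]
tcp_rot: [-1.571, -0.001, -2.863]
contact_force: [-0.1, -0.1, -2.8]
gripper_width: 0.507
```

```bash
python3 look.py 12 250,120,370,240 250,130,370,250; python3 tilt2.py 12
```

```text
{'clock': np.float64(14.8), 'q': array([-0.011, -0.127,  1.687, -0.   ,  1.581,  1.281]), 'ee_pos': array([0.563, 0.019, 0.302]), 'tcp_rot': array([-1.571,  0.   , -2.863]), 'contact_force': array([ 0.086, -0.103, -2.282]), 'wrist_torque': array([-0.077, -0.032, -0.005]), 'gripper_width': np.float64(0.509)}
top 551 464 slope -0.662 tilt 0.585 z@0 -0.0541 X 0.018 0.082 Y -0.023 0.021 sd 0.0014
scene 72 72 slope -0.655 tilt 0.58 z@0 -0.0509 X 0.018 0.038 Y -0.021 0.012 sd 0.0008
```

View pics/L12.png

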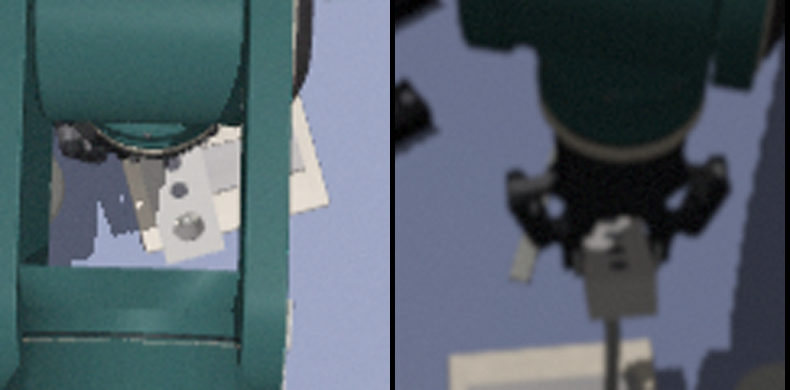

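Call:
{"method": "apply_moves", "body": {"steps": "0.0062 0.0018 -0.0077 0 255;0.0062 0.0018 -0.0077 0 255;0.0062 0.0018 -0.0077 0 255;0 0 0 0 255"}}

```text
clock: 15.3
ee_pos: [0.5821, 0.0248, 0.2773]
tcp_rot: [-1.571, -0.002, -2.862]
contact_force: [0.2, -0.1, -2.7]
gripper_width: 0.511
```

Call:
{"method": "apply_moves", "body": {"steps": "0.0062 0.0018 -0.0077 0 255;0.0062 0.0018 -0.0077 0 255;0.0062 0.0018 -0.0077 0 255;0 0 0 0 255"}}

```text
clock: 15.8
ee_pos: [0.6007, 0.0302, 0.2542]
tcp_rot: [-1.571, -0.001, -2.862]
contact_force: [-0.1, -0.3, -3.0]
gripper_width: 0.509
```

```bash
python3 look.py 13 250,120,370,240 250,130,370,250; python3 tilt2.py 13
```

```text
{'clock': np.float64(15.9), 'q': array([ 0.008, -0.027,  1.668, -0.   ,  1.501,  1.299]), 'ee_pos': array([0.601, 0.03 , 0.255]), 'tcp_rot': array([-1.571, -0.   , -2.863]), 'contact_force': array([-0.573, -0.79 , -2.434]), 'wrist_torque': array([-0.011, -0.04 , -0.023]), 'gripper_width': np.float64(0.508)}
top 333 285 slope -0.669 tilt 0.589 z@0 -0.054 X 0.018 0.064 Y -0.023 0.021 sd 0.0014
scene 33 33 slope -0.732 tilt 0.632 z@0 -0.0494 X 0.018 0.028 Y -0.02 0.009 sd 0.001
```

View pics/L13.png

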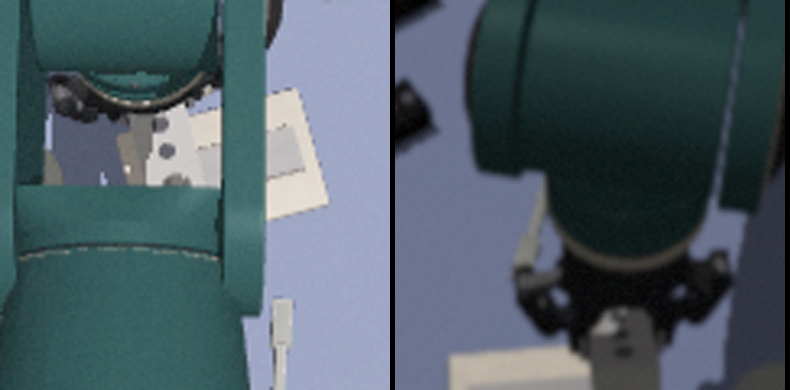

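Run:
```python
import numpy as np
C=np.load('pics/top13_c.npy')
for v in range(120,240,12): print(v,[C[v,u].round(3).tolist() for u in(285,300,322)])
```

```text
120 [[0.575, 0.035, 0.511], [0.575, 0.012, 0.511], [0.572, -0.022, 0.524]]
132 [[0.56, 0.036, 0.497], [0.56, 0.012, 0.497], [0.552, -0.023, 0.527]]
144 [[0.559, 0.042, 0.422], [0.559, 0.015, 0.423], [0.534, -0.023, 0.526]]
156 [[0.579, 0.057, 0.227], [0.587, 0.023, 0.194], [0.516, -0.023, 0.525]]
168 [[0.593, 0.074, 0.0], [0.562, 0.024, 0.174], [0.496, -0.023, 0.528]]
180 [[0.477, 0.032, 0.529], [0.478, 0.009, 0.529], [0.478, -0.024, 0.528]]
192 [[0.458, 0.031, 0.535], [0.459, 0.009, 0.531], [0.0, -0.0, 0.0]]
204 [[0.44, 0.03, 0.54], [0.441, 0.008, 0.538], [0.443, -0.024, 0.517]]
216 [[0.422, 0.029, 0.55], [0.423, 0.008, 0.544], [0.425, -0.025, 0.507]]
228 [[0.405, 0.028, 0.553], [0.406, 0.007, 0.55], [0.407, -0.025, 0.518]]
```

Call:
{"method": "apply_moves", "body": {"steps": "0.0081 0.0023 -0.0106 0 255;0.0058 0.0017 -0.0086 0 255;0.0035 0.001 -0.0064 0 255;0.0035 0.001 -0.0065 0 255;0 0 0 0 255"}}

```text
clock: 16.52
ee_pos: [0.6213, 0.0361, 0.2223]
tcp_rot: [-1.571, -0.001, -2.863]
contact_force: [-2.0, 0.0, -4.3]
gripper_width: 0.509
```

```bash
python3 look.py 14 250,120,370,240 250,180,370,300; python3 tilt2.py 14
```

```text
{'clock': np.float64(16.625), 'q': array([ 0.017,  0.035,  1.658, -0.   ,  1.449,  1.309]), 'ee_pos': array([0.621, 0.036, 0.223]), 'tcp_rot': array([-1.571e+00, -1.000e-03, -2.863e+00]), 'contact_force': array([-3.165, -0.925, -5.442]), 'wrist_torque': array([-0.057,  0.597,  0.028]), 'gripper_width': np.float64(0.51)}
top 208 189 slope -0.59 tilt 0.533 z@0 -0.054 X 0.018 0.05 Y -0.023 0.021 sd 0.0016
scene 4
```

View pics/L14.png

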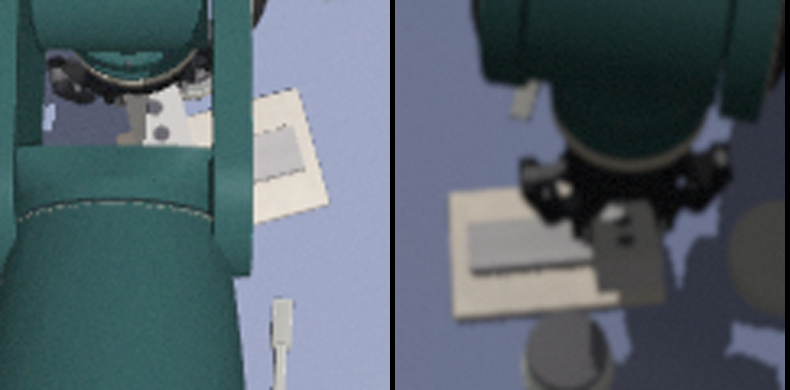

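Call:
{"method": "apply_moves", "body": {"steps": "0.0027 0.0007 -0.0059 0 255;0.0027 0.0008 -0.0059 0 255;0 0 0 0 255"}}

```text
clock: 17.0
ee_pos: [0.6268, 0.0377, 0.2107]
tcp_rot: [-1.571, -0.001, -2.863]
contact_force: [-3.1, -0.8, -4.7]
gripper_width: 0.506
```

Call:
{"method": "apply_moves", "body": {"steps": "0.0022 0.0006 -0.006 0 255;0.0021 0.0006 -0.0061 0 255;0 0 0 0 255"}}

```text
clock: 17.38
ee_pos: [0.631, 0.0389, 0.1984]
tcp_rot: [-1.571, -0.001, -2.863]
contact_force: [-2.6, -0.4, -3.8]
gripper_width: 0.508
```

```bash
python3 look.py 15 250,120,370,240 250,180,370,300; python3 tilt2.py 15
```

```text
{'clock': np.float64(17.475), 'q': array([0.021, 0.071, 1.661, 0.   , 1.41 , 1.313]), 'ee_pos': array([0.631, 0.039, 0.199]), 'tcp_rot': array([-1.571, -0.   , -2.863]), 'contact_force': array([-3.571, -1.774, -4.465]), 'wrist_torque': array([-0.105,  0.474, -0.055]), 'gripper_width': np.float64(0.509)}
top 143 120 slope -0.428 tilt 0.404 z@0 -0.0524 X 0.019 0.044 Y -0.023 0.021 sd 0.0015
scene 0
```

Call:
{"method": "apply_moves", "body": {"steps": "0.0016 0.0005 -0.0063 0 255;0.0016 0.0004 -0.0064 0 255;0 0 0 0 255"}}

```text
clock: 17.85
ee_pos: [0.6342, 0.0397, 0.1857]
tcp_rot: [-1.571, -0.001, -2.863]
contact_force: [-2.5, -0.4, -4.4]
gripper_width: 0.509
```

Call:
{"method": "apply_moves", "body": {"steps": "0.001 0.0003 -0.0064 0 255;0.001 0.0003 -0.0064 0 255;0 0 0 0 255"}}

```text
clock: 18.23
ee_pos: [0.6361, 0.0403, 0.1729]
tcp_rot: [-1.571, -0.001, -2.863]
contact_force: [-3.1, -0.6, -4.3]
gripper_width: 0.506
```

Call:
{"method": "apply_moves", "body": {"steps": "0.0005 0.0002 -0.006 0 255;0.0005 0.0001 -0.006 0 255;0 0 0 0 255"}}

```text
clock: 18.6
ee_pos: [0.6371, 0.0406, 0.161]
tcp_rot: [-1.571, -0.001, -2.863]
contact_force: [-4.0, -0.7, -4.5]
gripper_width: 0.511
```

```bash
python3 look.py 16 250,120,370,240 250,180,370,300; python3 tilt2.py 16
```

```text
{'clock': np.float64(18.7), 'q': array([0.024, 0.111, 1.682, 0.   , 1.35 , 1.315]), 'ee_pos': array([0.637, 0.041, 0.162]), 'tcp_rot': array([-1.571, -0.   , -2.863]), 'contact_force': array([-4.064, -0.069, -4.037]), 'wrist_torque': array([-0.125,  0.591, -0.009]), 'gripper_width': np.float64(0.514)}
top 90 81 slope -0.259 tilt 0.253 z@0 -0.0543 X 0.018 0.035 Y -0.023 0.021 sd 0.0015
scene 0
```

View pics/L16.png

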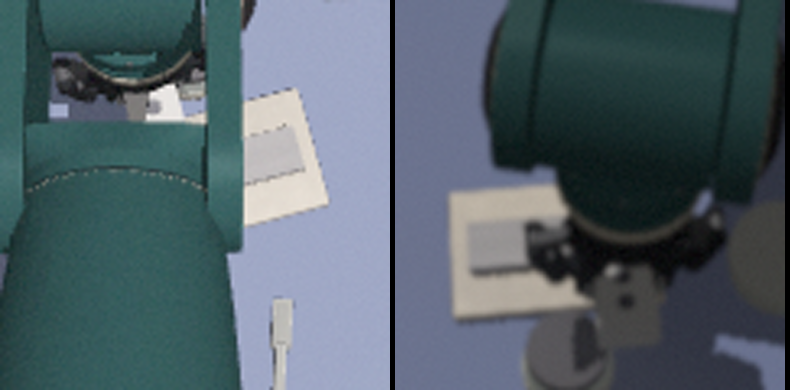

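Call:
{"method": "apply_moves", "body": {"steps": "0.0014 0.0004 0 0 255;0.0015 0.0004 0 0 255;0 0 0 0 255"}}

```text
clock: 19.08
ee_pos: [0.6387, 0.041, 0.1603]
tcp_rot: [-1.571, -0.005, -2.863]
contact_force: [-14.7, -4.5, -7.7]
gripper_width: 0.507
```

```bash
python3 look.py 17 250,120,370,240 250,180,370,300; python3 tilt2.py 17
```

```text
{'clock': np.float64(19.175), 'q': array([ 2.500e-02,  1.170e-01,  1.677e+00, -1.000e-03,  1.353e+00,
        1.317e+00]), 'ee_pos': array([0.639, 0.041, 0.16 ]), 'tcp_rot': array([-1.571, -0.005, -2.863]), 'contact_force': array([-15.715,  -4.113,  -7.504]), 'wrist_torque': array([-7.240e-01,  2.612e+00,  2.000e-03]), 'gripper_width': np.float64(0.513)}
top 80 72 slope -0.206 tilt 0.203 z@0 -0.0544 X 0.018 0.035 Y -0.023 0.021 sd 0.0015
scene 0
```

Call:
{"method": "apply_moves", "body": {"steps": "-0.0037 -0.001 0 0 255;0 0 0 0 255"}}

```text
clock: 19.42
ee_pos: [0.6368, 0.0404, 0.1624]
tcp_rot: [-1.571, 0.002, -2.863]
contact_force: [-0.3, -0.1, -2.3]
gripper_width: 0.511
```

Call:
{"method": "apply_moves", "body": {"steps": "0.0023 -0.0116 0 -10 255;0.0002 -0.0118 0 -10 255;-0.0019 -0.0117 0 -10 255;0 0 0 0 255"}}

```text
clock: 19.92
ee_pos: [0.6374, 0.0049, 0.1623]
tcp_rot: [-1.571, 0.001, 2.897]
contact_force: [0.5, 0.2, -2.2]
gripper_width: 0.506
```

Call:
{"method": "apply_moves", "body": {"steps": "-0.0039 -0.0112 0 -10 255;-0.0058 -0.0104 0 -10 255;-0.0075 -0.0092 0 -10 255;-0.009 -0.0078 0 -10 255;-0.0102 -0.0061 0 -10 255;-0.0111 -0.0042 0 -10 255;0 0 0 0 255"}}

```text
clock: 20.8
ee_pos: [0.5896, -0.0435, 0.1623]
tcp_rot: [-1.572, 0.0, 1.854]
contact_force: [0.5, -0.8, -3.1]
gripper_width: 0.508
```

```bash
python3 look.py 18 250,120,370,240 250,180,370,300; python3 tilt2.py 18
```

```text
{'clock': np.float64(20.9), 'q': array([-0.116,  0.01 ,  1.787, -0.   ,  1.345,  2.74 ]), 'ee_pos': array([ 0.59 , -0.043,  0.162]), 'tcp_rot': array([-1.571,  0.   ,  1.856]), 'contact_force': array([-1.433, -3.361, -2.447]), 'wrist_torque': array([-0.424,  0.204,  0.09 ]), 'gripper_width': np.float64(0.511)}
top 265 212 slope -0.267 tilt 0.261 z@0 -0.0528 X 0.018 0.076 Y -0.022 0.022 sd 0.0015
scene 646 436 slope -0.262 tilt 0.256 z@0 -0.0519 X 0.018 0.095 Y -0.021 0.024 sd 0.0014
```

View pics/L18.png

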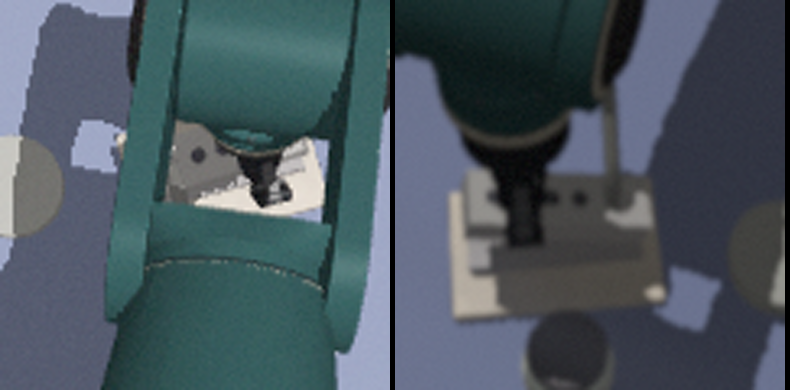

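Run:
```python
import numpy as np
for n in("scene","top"):
    C=np.load(f'pics/{n}18_c.npy'); m=(np.hypot(C[...,0]-.5125,C[...,1]-.005)<.09)&(C[...,2]>.205)
    P=C[m]; P=P[np.argsort(P[:,2])]; print(n,len(P)); print(P[:200:20].round(3))
    for r in (.02,.04,.06): 
        k=np.hypot(P[:,0]-.5125,P[:,1]-.005)<r; print(r,P[k][:3].round(3).tolist())
```

```text
scene 4805
[[ 0.592 -0.007  0.223]
 [ 0.512  0.033  0.349]
 [ 0.49  -0.08   0.358]
 [ 0.529  0.031  0.361]
 [ 0.463 -0.014  0.363]
 [ 0.458 -0.054  0.364]
 [ 0.491 -0.081  0.366]
 [ 0.48   0.037  0.367]
 [ 0.523  0.032  0.368]
 [ 0.485 -0.081  0.37 ]]
0.02 [[0.53, 0.012, 0.444], [0.528, 0.017, 0.445], [0.53, 0.012, 0.446]]
0.04 [[0.534, 0.031, 0.347], [0.526, 0.031, 0.348], [0.519, 0.032, 0.348]]
0.06 [[0.534, 0.031, 0.347], [0.526, 0.031, 0.348], [0.519, 0.032, 0.348]]
top 4703
[[ 0.555 -0.058  0.205]
 [ 0.552 -0.039  0.228]
 [ 0.547 -0.028  0.28 ]
 [ 0.551 -0.065  0.284]
 [ 0.559 -0.013  0.295]
 [ 0.551 -0.06   0.298]
 [ 0.552 -0.021  0.3  ]
 [ 0.549 -0.021  0.326]
 [ 0.546 -0.058  0.33 ]
 [ 0.546 -0.037  0.331]]
0.02 [[0.517, 0.015, 0.348], [0.519, 0.015, 0.352], [0.52, 0.014, 0.357]]
0.04 [[0.545, 0.011, 0.341], [0.532, 0.013, 0.346], [0.517, 0.015, 0.348]]
0.06 [[0.559, -0.022, 0.22], [0.556, -0.027, 0.222], [0.553, -0.034, 0.225]]
```

Call:
{"method": "apply_moves", "body": {"steps": "-0.0019 -0.0005 -0.008 -0.35 255;0 0 -0.01 0 255;0 0 -0.009 0 255;0 0 -0.004 0 255;0 0 0 0 255"}}

```text
clock: 21.52
ee_pos: [0.5876, -0.0441, 0.1303]
tcp_rot: [-1.57, -0.0, 1.844]
contact_force: [-0.3, -1.6, -1.9]
gripper_width: 0.511
```

Call:
{"method": "apply_moves", "body": {"steps": "0.0003 -0.0008 -0.004 0 255;0.0003 -0.001 -0.004 0 255;0.0002 -0.0008 -0.004 0 255;0.0002 -0.0008 -0.004 0 255;0 0 0 0 255"}}

```text
clock: 22.15
ee_pos: [0.5886, -0.0475, 0.1144]
tcp_rot: [-1.57, -0.0, 1.844]
contact_force: [1.2, -1.1, 0.8]
gripper_width: 0.511
```

```bash
python3 look.py 19 250,120,370,240 250,180,370,300; python3 tilt2.py 19
```

```text
{'clock': np.float64(22.25), 'q': array([-0.124,  0.051,  1.827,  0.   ,  1.264,  2.745]), 'ee_pos': array([ 0.589, -0.047,  0.115]), 'tcp_rot': array([-1.57 , -0.   ,  1.844]), 'contact_force': array([ 0.147, -0.478, -0.747]), 'wrist_torque': array([-0.074, -0.101, -0.004]), 'gripper_width': np.float64(0.506)}
top 24 24 slope -0.013 tilt 0.013 z@0 -0.0533 X 0.02 0.058 Y -0.02 0.021 sd 0.0008
scene 103 86 slope -0.005 tilt 0.005 z@0 -0.0532 X 0.018 0.072 Y -0.022 0.023 sd 0.0009
```

View pics/L19.png

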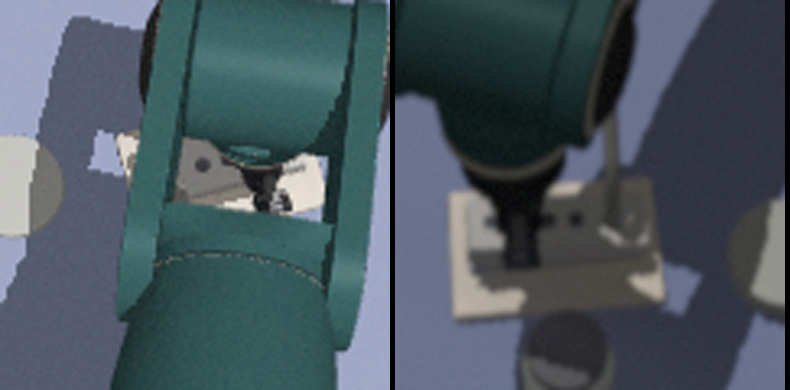

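```bash
sed -i 's/C\[...,2\]>.06/C[...,2]>.035/' tilt2.py; python3 tilt2.py 19
```

```text
top 225 182 slope -0.094 tilt 0.094 z@0 -0.0536 X 0.018 0.064 Y -0.023 0.022 sd 0.0015
scene 564 409 slope -0.111 tilt 0.111 z@0 -0.0514 X 0.018 0.097 Y -0.022 0.024 sd 0.0015
```

Call:
{"method": "apply_moves", "body": {"steps": "0 0 -0.004 0.3 255;0 0 -0.003 0 255;0 0 -0.002 0 255;0 0 -0.001 0 255;0 0 0 0 255"}}

```text
clock: 22.88
ee_pos: [0.5887, -0.0475, 0.1048]
tcp_rot: [-1.571, -0.0, 1.849]
contact_force: [0.1, -1.2, 0.7]
gripper_width: 0.51
```

```bash
python3 look.py 20 250,120,370,240 250,180,370,300; python3 tilt2.py 20
```

```text
{'clock': np.float64(22.975), 'q': array([-0.124,  0.061,  1.834,  0.   ,  1.247,  2.74 ]), 'ee_pos': array([ 0.589, -0.047,  0.105]), 'tcp_rot': array([-1.571, -0.   ,  1.849]), 'contact_force': array([ 0.523, -2.253,  0.948]), 'wrist_torque': array([-0.08 ,  0.001,  0.031]), 'gripper_width': np.float64(0.511)}
top 214 177 slope -0.029 tilt 0.029 z@0 -0.0519 X 0.019 0.063 Y -0.022 0.022 sd 0.0013
scene 536 414 slope -0.014 tilt 0.014 z@0 -0.0511 X 0.018 0.098 Y -0.022 0.025 sd 0.0014
```

View pics/L20.png

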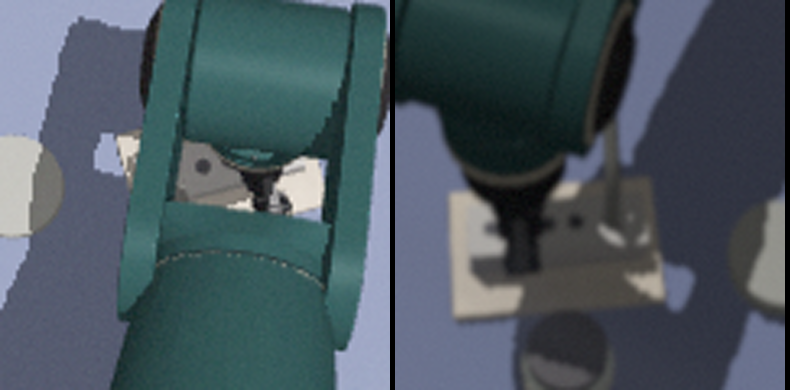

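Call:
{"method": "apply_moves", "body": {"steps": "0 0 -0.001 0 255;0 0 0 0 255"}}

```text
clock: 23.22
ee_pos: [0.5887, -0.0475, 0.1042]
tcp_rot: [-1.571, 0.0, 1.849]
contact_force: [-3.1, -0.9, 5.0]
gripper_width: 0.505
```

```bash
cat > al.py <<'E'
import sys
from h import *
tag=sys.argv[1]; zt=float(sys.argv[2]); dz=.006
ex=np.r_[.9614,.2751]; ey=np.r_[-.2751,.9614]
for n,O in(("scene",(.5704,.0208)),("top",(.5686,.0223))):
    C=np.load(f"pics/{n}{tag}_c.npy"); D=C[...,:2]-O; x=D@ex; y=D@ey
    m=(abs(C[...,2]-zt)<dz)&(abs(x)<.045)&(y>-.15)&(y<.06)
    print(n,m.sum(),"y range",np.percentile(y[m],[0.5,2,98,99.5]).round(4))
    for a in np.arange(-.14,.04,.02):
        k=m&(y>a)&(y<a+.02)
        if k.sum()>5: print("  y",round(a,2),"x min/max",np.percentile(x[k],[2,98]).round(4),"z",np.median(C[...,2][k]).round(4),k.sum())
E
python3 look.py 21 250,120,370,240 250,180,370,300; python3 tilt2.py 21; python3 al.py 21 .052
```

```text
{'clock': np.float64(23.325), 'q': array([-0.124,  0.061,  1.834, -0.   ,  1.246,  2.74 ]), 'ee_pos': array([ 0.589, -0.048,  0.104]), 'tcp_rot': array([-1.571,  0.   ,  1.849]), 'contact_force': array([-2.322, -1.269,  4.874]), 'wrist_torque': array([-0.128,  0.435, -0.022]), 'gripper_width': np.float64(0.512)}
top 216 179 slope -0.021 tilt 0.021 z@0 -0.0521 X 0.018 0.064 Y -0.022 0.022 sd 0.0015
scene 533 401 slope -0.004 tilt 0.004 z@0 -0.0513 X 0.018 0.098 Y -0.021 0.024 sd 0.0013
scene 628 y range [-0.1128 -0.1113  0.0249  0.0263]
  y -0.12 x min/max [-0.0228  0.0192] z 0.0528 88
  y -0.1 x min/max [-0.0228  0.0195] z 0.053 67
  y -0.06 x min/max [-0.0231  0.0197] z 0.0525 99
  y -0.04 x min/max [-0.024   0.0192] z 0.053 131
  y -0.02 x min/max [-0.024   0.0194] z 0.0526 108
  y 0.0 x min/max [-0.023   0.0193] z 0.0526 90
  y 0.02 x min/max [-0.0236  0.0192] z 0.0526 45
top 228 y range [-0.1124 -0.1091 -0.0101 -0.0093]
  y -0.12 x min/max [-0.0217 -0.0142] z 0.0512 13
  y -0.06 x min/max [-0.0212  0.0083] z 0.0514 49
  y -0.04 x min/max [-0.0211  0.0209] z 0.0511 108
  y -0.02 x min/max [-0.0204  0.0196] z 0.051 54
```

Call:
{"method": "apply_moves", "body": {"steps": "0.0016 -0.0019 0.0004 0 255;0 0 0 0 255;0 0 0 0 110;0 0 0 0 70;0 0 0 0 70"}}

```text
clock: 23.95
ee_pos: [0.5902, -0.0494, 0.1041]
tcp_rot: [-1.571, 0.0, 1.849]
contact_force: [0.6, 0.6, 0.0]
gripper_width: 0.727
```

Call:
{"method": "apply_moves", "body": {"steps": "0 0 0.02 0 40;0.01 -0.035 0.04 0 40;0 -0.03 0.05 0 0;0 -0.03 0.05 0 0;0 -0.05 0.03 0 0"}}

```text
clock: 24.58
ee_pos: [0.6003, -0.1948, 0.2992]
tcp_rot: [-1.574, 0.002, 1.85]
contact_force: [0.9, -0.6, -0.1]
gripper_width: 1.002
```

```bash
python3 look.py 22 250,120,370,240 230,180,370,320;  python3 al.py 22 .052
```

```text
{'clock': np.float64(24.675), 'q': array([-3.590e-01,  2.100e-02,  1.547e+00, -1.000e-03,  1.566e+00,
        2.508e+00]), 'ee_pos': array([ 0.6  , -0.198,  0.3  ]), 'tcp_rot': array([-1.576,  0.005,  1.846]), 'contact_force': array([ 0.073, -0.365,  0.075]), 'wrist_torque': array([ 0.016, -0.024, -0.009]), 'gripper_width': np.float64(0.999)}
scene 861 y range [-0.1151 -0.1129  0.0219  0.0238]
  y -0.12 x min/max [-0.0229  0.02  ] z 0.053 104
  y -0.1 x min/max [-0.0227  0.0202] z 0.0526 131
  y -0.08 x min/max [-0.0222  0.0206] z 0.0529 130
  y -0.06 x min/max [-0.0232  0.0205] z 0.0527 133
  y -0.04 x min/max [-0.0223  0.0208] z 0.0528 132
  y -0.02 x min/max [-0.0227  0.0201] z 0.0519 106
  y 0.0 x min/max [-0.0232  0.0203] z 0.0526 95
  y 0.02 x min/max [-0.0208  0.0208] z 0.0525 30
top 715 y range [-0.1153 -0.1135  0.0213  0.0232]
  y -0.12 x min/max [-0.0202  0.0226] z 0.0514 90
  y -0.1 x min/max [-0.0201  0.0229] z 0.0515 113
  y -0.08 x min/max [-0.0196  0.0226] z 0.0514 109
  y -0.06 x min/max [-0.02    0.0226] z 0.0512 113
  y -0.04 x min/max [-0.0201  0.0227] z 0.0509 115
  y -0.02 x min/max [-0.0194  0.0227] z 0.0512 70
  y 0.0 x min/max [-0.02    0.0233] z 0.0509 83
  y 0.02 x min/max [-0.017   0.0225] z 0.0505 22
```

View pics/L22.png

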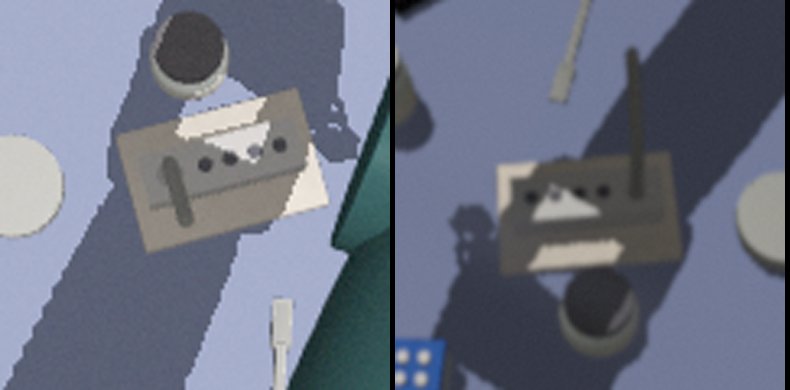

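Call:
{"method": "apply_moves", "body": {"steps": "-0.014 -0.0256 0 10 0;-0.014 -0.0256 0 10 0;-0.014 -0.0256 0 10 0;-0.014 -0.0256 0 10 0;-0.014 -0.0257 0 10 40;-0.0138 -0.0257 0 10 40;0 0 -0.04 0 40;0 0 -0.05 0 40;0 0 0 0 40"}}

```text
clock: 25.8
ee_pos: [0.5155, -0.3472, 0.2015]
tcp_rot: [-1.573, -0.005, 2.896]
contact_force: [-0.1, -0.1, 0.7]
gripper_width: 0.842
```

Call:
{"method": "apply_moves", "body": {"steps": "0 -0.002 -0.05 0 40;0 0 -0.03 0 40;0 0 0 0 40"}}

```text
clock: 26.18
ee_pos: [0.5166, -0.35, 0.1248]
tcp_rot: [-1.571, -0.001, 2.896]
contact_force: [0.2, -0.0, 0.7]
gripper_width: 0.841
```

```bash
python3 look.py 23 360,160,500,260 130,150,270,260
```

```text
{'clock': np.float64(26.275), 'q': array([-0.636,  0.11 ,  1.742,  0.   ,  1.287,  1.18 ]), 'ee_pos': array([ 0.517, -0.351,  0.127]), 'tcp_rot': array([-1.570e+00,  2.000e-03,  2.896e+00]), 'contact_force': array([-0.763, -0.935,  0.445]), 'wrist_torque': array([-0.004, -0.001,  0.002]), 'gripper_width': np.float64(0.84)}
```

View pics/L23.png

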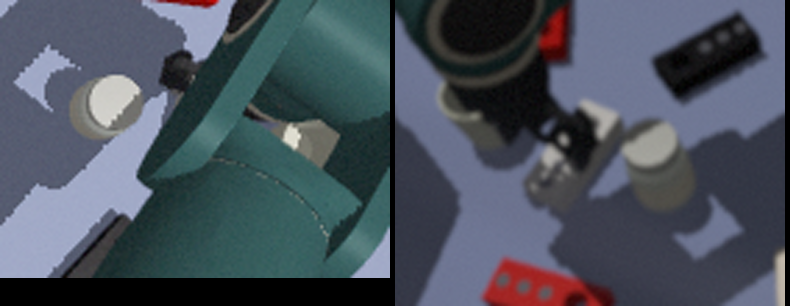

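Call:
{"method": "apply_moves", "body": {"steps": "-0.0006 -0.0009 -0.03 0 40;0 0 -0.014 0 50;0 0 0 0 60;0 0 0 0 255;0 0 0 0 255;0 0 0 0 255;0 0 0 0 255"}}

```text
clock: 27.15
ee_pos: [0.5164, -0.3515, 0.0818]
tcp_rot: [-1.57, 0.002, 2.896]
contact_force: [-1.1, 1.0, 6.0]
gripper_width: 0.508
```

Call:
{"method": "apply_moves", "body": {"steps": "0 0 0.015 0 255;0 0 0.04 0 255;0 0 0.06 0 255;0 0 0.06 0 255;0 0 0.045 0 255;0 0 0 0 255"}}

```text
clock: 27.9
ee_pos: [0.5163, -0.3513, 0.3057]
tcp_rot: [-1.568, 0.006, 2.896]
contact_force: [1.4, -0.2, -2.5]
gripper_width: 0.511
```

```bash
python3 look.py 24 360,130,520,260 130,120,290,260; python3 tilt2.py 24
```

```text
{'clock': np.float64(28.0), 'q': array([-0.638,  0.006,  1.562,  0.   ,  1.573,  1.178]), 'ee_pos': array([ 0.516, -0.351,  0.301]), 'tcp_rot': array([-1.571,  0.   ,  2.896]), 'contact_force': array([-0.383,  0.693, -3.058]), 'wrist_torque': array([-0.06 , -0.009,  0.003]), 'gripper_width': np.float64(0.509)}
top 0
scene 344 153 slope 0.224 tilt -0.22 z@0 -0.0679 X 0.019 0.084 Y -0.022 0.024 sd 0.0016
```

View pics/L24.png

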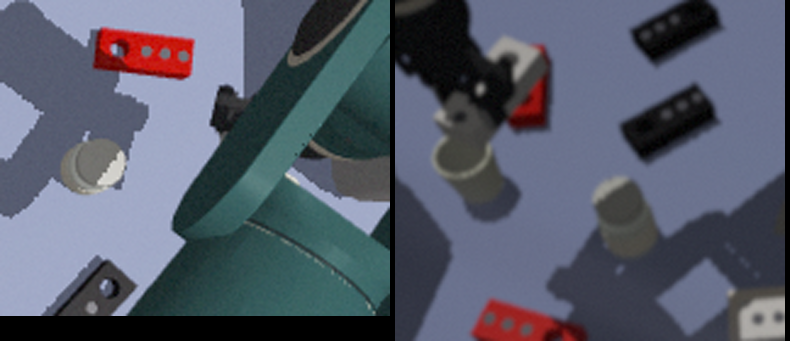

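Call:
{"method": "apply_moves", "body": {"steps": "-0.0033 0.0501 0 4.3 255;-0.0033 0.0501 0 4.3 255;-0.0033 0.0501 0 4.3 255;-0.0033 0.0501 0 4.3 255;-0.0033 0.0501 0 4.3 255;-0.0032 0.0501 -0.003 4.3 255;-0.003 0.0502 -0.005 4.25 255;0 0 0 0 255;0 0 0 0 255"}}

```text
clock: 29.12
ee_pos: [0.493, -0.0004, 0.2913]
tcp_rot: [-1.571, -0.002, -2.863]
contact_force: [-0.1, 0.2, -1.2]
gripper_width: 0.511
```

```bash
python3 look.py 25 250,120,370,260 230,130,370,270; python3 tilt2.py 25
```

```text
{'clock': np.float64(29.225), 'q': array([-0.054, -0.284,  1.837, -0.   ,  1.59 ,  1.239]), 'ee_pos': array([ 0.493, -0.001,  0.292]), 'tcp_rot': array([-1.571e+00, -1.000e-03, -2.864e+00]), 'contact_force': array([ 0.358,  0.035, -2.145]), 'wrist_torque': array([ 0.069, -0.027, -0.063]), 'gripper_width': np.float64(0.511)}
top 387 358 slope -0.001 tilt 0.001 z@0 -0.055 X 0.025 0.082 Y -0.023 0.021 sd 0.0013
scene 62 61 slope -0.039 tilt 0.039 z@0 -0.0523 X 0.018 0.031 Y -0.021 0.012 sd 0.0012
```

View pics/L25.png

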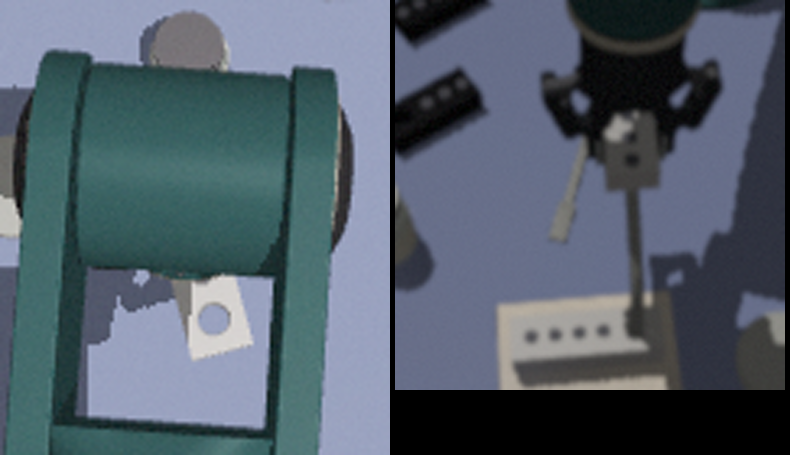

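Call:
{"method": "apply_moves", "body": {"steps": "0 0 -0.013 0 255;-0.001 -0.0003 -0.003 0 255;-0.0019 -0.0006 -0.0027 0 255;-0.0019 -0.0006 -0.0027 0 255;-0.0019 -0.0006 -0.0027 0 255;0 0 0 0 255"}}

```text
clock: 29.98
ee_pos: [0.4865, -0.0029, 0.2682]
tcp_rot: [-1.571, 0.001, -2.864]
contact_force: [-0.8, 1.5, 5.2]
gripper_width: 0.503
```

```bash
python3 look.py 26 250,120,370,260 230,130,370,270; python3 tilt2.py 26
```

```text
{'clock': np.float64(30.075), 'q': array([-0.058, -0.294,  1.882,  0.   ,  1.552,  1.234]), 'ee_pos': array([ 0.487, -0.003,  0.268]), 'tcp_rot': array([-1.571e+00,  1.000e-03, -2.864e+00]), 'contact_force': array([-1.622,  0.093,  4.902]), 'wrist_torque': array([0.143, 0.039, 0.015]), 'gripper_width': np.float64(0.512)}
top 343 291 slope -0.395 tilt 0.376 z@0 -0.0515 X 0.028 0.078 Y -0.023 0.021 sd 0.0013
scene 66 65 slope -0.389 tilt 0.371 z@0 -0.0494 X 0.019 0.037 Y -0.02 0.016 sd 0.0008
```

Call:
{"method": "apply_moves", "body": {"steps": "-0.0019 -0.0006 -0.0027 0 255;-0.0019 -0.0006 -0.0027 0 255;0 0 0 0 255"}}

```text
clock: 30.45
ee_pos: [0.4826, -0.0042, 0.2627]
tcp_rot: [-1.571, 0.0, -2.864]
contact_force: [-3.0, -1.1, 5.8]
gripper_width: 0.512
```

```bash
python3 look.py 27 250,120,370,260 230,130,370,270; python3 tilt2.py 27
```

```text
{'clock': np.float64(30.55), 'q': array([-0.062, -0.301,  1.896, -0.   ,  1.546,  1.231]), 'ee_pos': array([ 0.483, -0.004,  0.263]), 'tcp_rot': array([-1.571, -0.   , -2.864]), 'contact_force': array([-4.44 , -1.79 ,  5.997]), 'wrist_torque': array([-0.116,  0.453,  0.022]), 'gripper_width': np.float64(0.508)}
top 299 234 slope -0.574 tilt 0.521 z@0 -0.0508 X 0.028 0.073 Y -0.023 0.021 sd 0.0014
scene 74 74 slope -0.574 tilt 0.521 z@0 -0.048 X 0.018 0.042 Y -0.021 0.018 sd 0.0008
```

One more step, then back off.

Call:
{"method": "apply_moves", "body": {"steps": "-0.0019 -0.0006 -0.0026 0 255;0 0 0 0 255;-0.005 -0.0014 0.015 0 255;-0.015 -0.0043 0.025 0 255;0 0 0 0 255;0 0 0 0 255"}}

```text
clock: 31.3
ee_pos: [0.4608, -0.01, 0.2996]
tcp_rot: [-1.571, -0.0, -2.863]
contact_force: [-0.1, 0.2, -2.2]
gripper_width: 0.51
```

```bash
python3 look.py 28 250,120,370,260 230,130,370,270; python3 tilt2.py 28
```

```text
{'clock': np.float64(31.4), 'q': array([-0.077, -0.362,  1.885,  0.   ,  1.621,  1.215]), 'ee_pos': array([ 0.461, -0.01 ,  0.299]), 'tcp_rot': array([-1.571e+00, -1.000e-03, -2.863e+00]), 'contact_force': array([ 0.503,  0.626, -2.603]), 'wrist_torque': array([0.066, 0.004, 0.01 ]), 'gripper_width': np.float64(0.511)}
top 246 196 slope -0.643 tilt 0.571 z@0 -0.0497 X 0.034 0.071 Y -0.023 0.021 sd 0.0013
scene 103 91 slope -0.663 tilt 0.586 z@0 -0.0465 X 0.018 0.062 Y -0.022 0.018 sd 0.0007
```

View pics/L28.png

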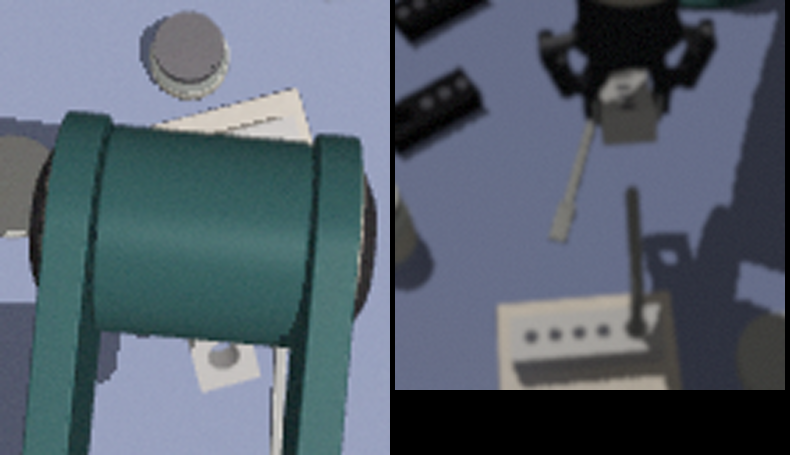

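```bash
python3 hole.py 28 .58 -.0483 309,222,329,238;python3 hole.py 28 .58 -.0483 306,220,332,242
```

```text
[0, 0, 20, 11, 126] min [ 0.0301 -0.0199 -0.0869] max [ 0.0589  0.0244 -0.068 ] mid [ 0.0445  0.0022 -0.0775]
[0, 0, 26, 13, 205] min [ 0.0241 -0.0253 -0.0869] max [ 0.0589  0.0322 -0.0641] mid [ 0.0415  0.0034 -0.0755]
```

Call:
{"method": "apply_moves", "body": {"steps": "0.01 0.0029 0.0185 0 255;0.03 0.0085 0 0 255;0.0295 0.0085 0 0 255;0 0 0 0 255;0 0 0 0 255"}}

```text
clock: 32.02
ee_pos: [0.5301, 0.01, 0.3179]
tcp_rot: [-1.571, -0.001, -2.862]
contact_force: [-0.2, 0.3, -1.3]
gripper_width: 0.508
```

```bash
python3 look.py 29 270,140,350,220 260,140,340,220; python3 tilt2.py 29
```

```text
{'clock': np.float64(32.125), 'q': array([-0.03 , -0.206,  1.73 , -0.   ,  1.618,  1.262]), 'ee_pos': array([0.53 , 0.01 , 0.318]), 'tcp_rot': array([-1.571, -0.   , -2.863]), 'contact_force': array([ 0.755,  0.492, -1.967]), 'wrist_torque': array([ 0.03 , -0.031, -0.053]), 'gripper_width': np.float64(0.512)}
top 466 389 slope -0.624 tilt 0.558 z@0 -0.0519 X 0.018 0.071 Y -0.023 0.021 sd 0.0013
scene 84 83 slope -0.639 tilt 0.569 z@0 -0.048 X 0.018 0.044 Y -0.022 0.018 sd 0.0007
```

View pics/L29.png

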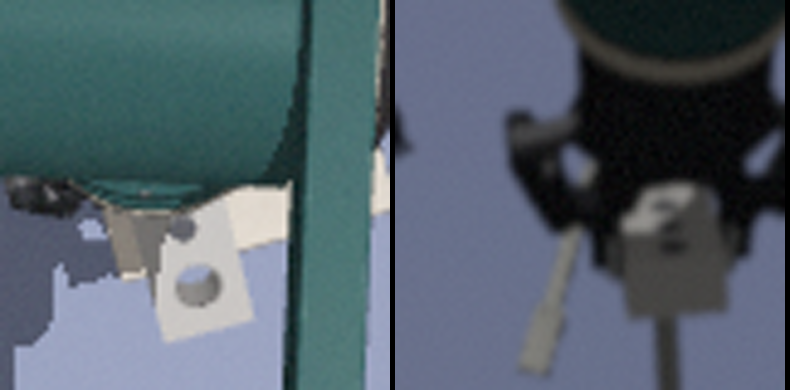

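```bash
python3 hole.py 29 .565 -.0500 303,192,319,207
```

```text
[3, 3, 10, 8, 48] min [ 0.0457 -0.0112 -0.0874] max [ 0.0591  0.0098 -0.079 ] mid [ 0.0524 -0.0007 -0.0832]
```

Call:
{"method": "apply_moves", "body": {"steps": "0.0074 0.002 -0.0077 0 255;0.0062 0.0018 -0.0077 0 255;0.0062 0.0018 -0.0077 0 255;0.0031 0.0009 -0.0038 0 255;0 0 0 0 255"}}

```text
clock: 32.75
ee_pos: [0.5533, 0.0165, 0.2913]
tcp_rot: [-1.571, -0.001, -2.863]
contact_force: [-0.4, 0.2, -2.0]
gripper_width: 0.51
```

```bash
python3 look.py 30 270,140,350,220 260,140,340,220; python3 tilt2.py 30
```

```text
{'clock': np.float64(32.85), 'q': array([-0.016, -0.147,  1.721, -0.   ,  1.568,  1.275]), 'ee_pos': array([0.553, 0.016, 0.292]), 'tcp_rot': array([-1.571,  0.   , -2.863]), 'contact_force': array([-0.076,  0.139, -2.503]), 'wrist_torque': array([ 0.002, -0.038, -0.032]), 'gripper_width': np.float64(0.51)}
top 454 375 slope -0.636 tilt 0.567 z@0 -0.0513 X 0.018 0.071 Y -0.023 0.021 sd 0.0014
scene 60 60 slope -0.681 tilt 0.598 z@0 -0.0466 X 0.018 0.036 Y -0.021 0.011 sd 0.0008
```

View pics/L30.png

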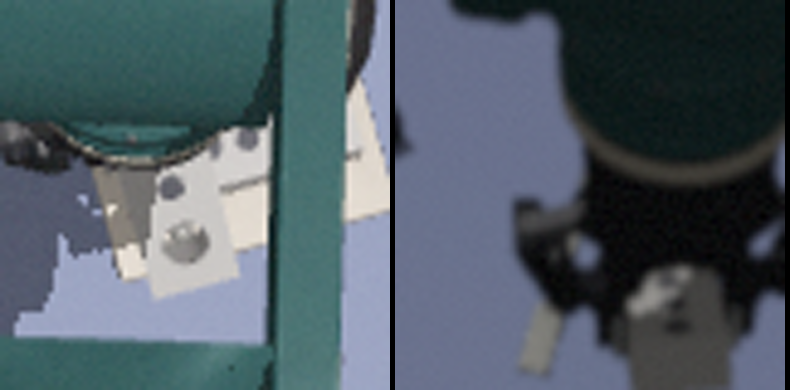

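The rod tip shows inside the hole at crop (185,240), and there is no contact force. Sliding on.

Call:
{"method": "apply_moves", "body": {"steps": "0.0062 0.0018 -0.0077 0 255;0.0062 0.0018 -0.0077 0 255;0.0062 0.0018 -0.0077 0 255;0 0 0 0 255"}}

```text
clock: 33.35
ee_pos: [0.572, 0.022, 0.2675]
tcp_rot: [-1.571, -0.002, -2.862]
contact_force: [-0.4, 0.7, -2.5]
gripper_width: 0.511
```

Call:
{"method": "apply_moves", "body": {"steps": "0.0062 0.0018 -0.0077 0 255;0.0062 0.0018 -0.0077 0 255;0.0062 0.0018 -0.0077 0 255;0 0 0 0 255"}}

```text
clock: 33.85
ee_pos: [0.5906, 0.0274, 0.2445]
tcp_rot: [-1.571, -0.001, -2.862]
contact_force: [0.4, 0.4, -3.1]
gripper_width: 0.5
```

```bash
python3 look.py 31 250,120,370,240 250,180,370,300; python3 tilt2.py 31
```

```text
{'clock': np.float64(33.95), 'q': array([ 0.003, -0.045,  1.701, -0.   ,  1.485,  1.295]), 'ee_pos': array([0.59 , 0.027, 0.246]), 'tcp_rot': array([-1.571, -0.   , -2.862]), 'contact_force': array([ 0.194,  0.151, -1.9  ]), 'wrist_torque': array([ 0.007, -0.009, -0.042]), 'gripper_width': np.float64(0.513)}
top 377 285 slope -0.628 tilt 0.561 z@0 -0.0519 X 0.018 0.07 Y -0.023 0.021 sd 0.0014
scene 23 23 slope -0.524 tilt 0.483 z@0 -0.0505 X 0.019 0.024 Y -0.019 0.008 sd 0.0008
```

Call:
{"method": "apply_moves", "body": {"steps": "0.0092 0.0026 -0.0113 0 255;0.0058 0.0017 -0.0086 0 255;0.0029 0.0008 -0.0058 0 255;0.0029 0.0008 -0.0058 0 255;0 0 0 0 255"}}

```text
clock: 34.58
ee_pos: [0.611, 0.0332, 0.2131]
tcp_rot: [-1.571, -0.001, -2.863]
contact_force: [-3.9, -0.6, -4.8]
gripper_width: 0.514
```

Call:
{"method": "apply_moves", "body": {"steps": "0.0023 0.0007 -0.0053 0 255;0.0023 0.0007 -0.0053 0 255;0 0 0 0 255"}}

```text
clock: 34.95
ee_pos: [0.6158, 0.0346, 0.2028]
tcp_rot: [-1.571, -0.001, -2.863]
contact_force: [-3.6, -0.9, -3.7]
gripper_width: 0.511
```

Call:
{"method": "apply_moves", "body": {"steps": "0.0018 0.0005 -0.0055 0 255;0.0018 0.0005 -0.0055 0 255;0 0 0 0 255"}}

```text
clock: 35.33
ee_pos: [0.6193, 0.0356, 0.1916]
tcp_rot: [-1.571, -0.001, -2.863]
contact_force: [-3.0, -0.2, -3.7]
gripper_width: 0.511
```

```bash
python3 look.py 32 250,120,370,240 250,180,370,300; python3 tilt2.py 32
```

```text
{'clock': np.float64(35.425), 'q': array([0.016, 0.05 , 1.695, 0.   , 1.397, 1.308]), 'ee_pos': array([0.619, 0.036, 0.192]), 'tcp_rot': array([-1.571, -0.   , -2.863]), 'contact_force': array([-3.708, -0.781, -4.07 ]), 'wrist_torque': array([-0.057,  0.545,  0.007]), 'gripper_width': np.float64(0.51)}
top 200 176 slope -0.372 tilt 0.356 z@0 -0.0518 X 0.018 0.049 Y -0.023 0.021 sd 0.0015
scene 0
```

View pics/L32.png

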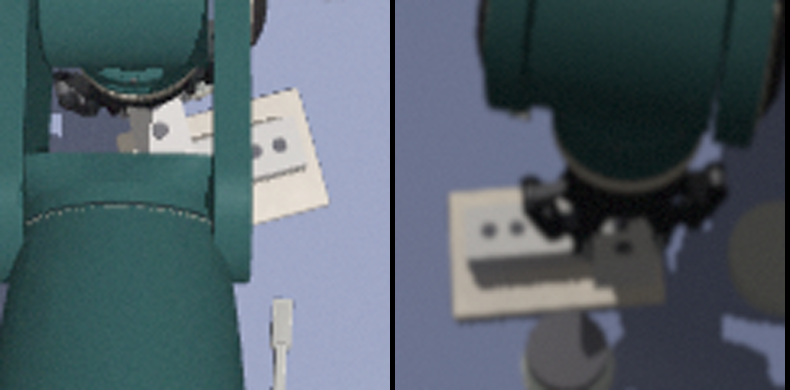

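Call:
{"method": "apply_moves", "body": {"steps": "0.001 0.0003 -0.0045 0 255;0.0008 0.0002 -0.0045 0 255;0 0 0 0 255"}}

```text
clock: 35.8
ee_pos: [0.6211, 0.0361, 0.1827]
tcp_rot: [-1.571, -0.001, -2.863]
contact_force: [-3.1, -1.0, -3.6]
gripper_width: 0.512
```

Call:
{"method": "apply_moves", "body": {"steps": "0.0003 0.0001 -0.005 0 255;0.0003 0.0001 -0.0045 0 255;0 0 -0.003 0 255;0 0 0 0 255"}}

```text
clock: 36.3
ee_pos: [0.6216, 0.0363, 0.1704]
tcp_rot: [-1.571, -0.001, -2.863]
contact_force: [-3.6, -1.8, -4.9]
gripper_width: 0.51
```

```bash
python3 look.py 33 250,120,370,240 250,180,370,300; python3 tilt2.py 33
```

```text
{'clock': np.float64(36.4), 'q': array([0.017, 0.071, 1.709, 0.   , 1.362, 1.309]), 'ee_pos': array([0.622, 0.036, 0.171]), 'tcp_rot': array([-1.571e+00, -1.000e-03, -2.863e+00]), 'contact_force': array([-4.138, -0.783, -4.553]), 'wrist_torque': array([-0.199,  0.637,  0.014]), 'gripper_width': np.float64(0.507)}
top 162 141 slope -0.354 tilt 0.341 z@0 -0.0503 X 0.018 0.046 Y -0.023 0.021 sd 0.0015
scene 0
```

Call:
{"method": "apply_moves", "body": {"steps": "0.0007 0.0002 -0.003 0 255;0.0007 0.0002 -0.002 0 255;0 0 0 0 255"}}

```text
clock: 36.78
ee_pos: [0.6232, 0.0367, 0.1658]
tcp_rot: [-1.571, -0.0, -2.863]
contact_force: [-4.9, -2.0, -1.9]
gripper_width: 0.509
```

```bash
python3 look.py 34 250,120,370,240 250,180,370,300; python3 tilt2.py 34
```

```text
{'clock': np.float64(36.875), 'q': array([ 0.018,  0.077,  1.71 , -0.   ,  1.354,  1.31 ]), 'ee_pos': array([0.623, 0.037, 0.166]), 'tcp_rot': array([-1.571, -0.   , -2.863]), 'contact_force': array([-4.737, -1.902, -2.033]), 'wrist_torque': array([-0.347,  0.705,  0.014]), 'gripper_width': np.float64(0.51)}
top 149 130 slope -0.353 tilt 0.34 z@0 -0.0493 X 0.018 0.044 Y -0.023 0.021 sd 0.0014
scene 0
```

Call:
{"method": "apply_moves", "body": {"steps": "-0.002 -0.0006 0 0 255;0 0 0 0 255"}}

```text
clock: 37.12
ee_pos: [0.6214, 0.0362, 0.1663]
tcp_rot: [-1.571, 0.001, -2.863]
contact_force: [-0.1, -0.3, -3.1]
gripper_width: 0.509
```

```bash
python3 look.py 35 250,120,370,240 250,180,370,300; python3 tilt2.py 35
```

```text
{'clock': np.float64(37.225), 'q': array([0.017, 0.073, 1.715, 0.   , 1.353, 1.309]), 'ee_pos': array([0.621, 0.036, 0.166]), 'tcp_rot': array([-1.571e+00,  1.000e-03, -2.863e+00]), 'contact_force': array([ 1.014,  0.131, -2.496]), 'wrist_torque': array([ 0.027, -0.195, -0.059]), 'gripper_width': np.float64(0.511)}
top 161 140 slope -0.331 tilt 0.32 z@0 -0.0498 X 0.018 0.048 Y -0.023 0.021 sd 0.0014
scene 0
```

View pics/L35.png

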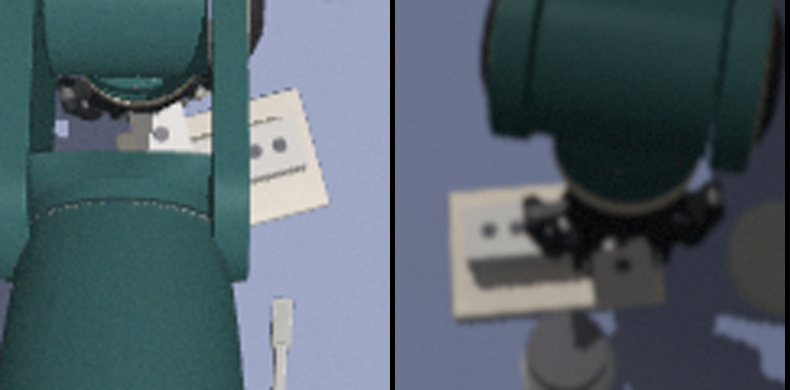

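Call:
{"method": "apply_moves", "body": {"steps": "0.0018 -0.0092 0 -10 255;0.0002 -0.0094 0 -10 255;-0.0015 -0.0093 0 -10 255;0 0 0 0 255"}}

```text
clock: 37.72
ee_pos: [0.6218, 0.0078, 0.1661]
tcp_rot: [-1.571, 0.001, 2.897]
contact_force: [0.5, -0.8, -1.9]
gripper_width: 0.507
```

Call:
{"method": "apply_moves", "body": {"steps": "-0.0031 -0.0089 0 -10 255;-0.0046 -0.0082 0 -10 255;-0.0059 -0.0073 0 -10 255;0 0 0 0 255"}}

```text
clock: 38.22
ee_pos: [0.6082, -0.0163, 0.1662]
tcp_rot: [-1.571, 0.001, 2.378]
contact_force: [2.3, -1.8, -2.1]
gripper_width: 0.509
```

Call:
{"method": "apply_moves", "body": {"steps": "-0.0071 -0.0062 0 -10 255;-0.0081 -0.0048 0 -10 255;-0.0088 -0.0034 0 -10 255;0 0 0 0 255"}}

```text
clock: 38.72
ee_pos: [0.5842, -0.0306, 0.1662]
tcp_rot: [-1.571, 0.001, 1.856]
contact_force: [0.7, -5.0, -1.8]
gripper_width: 0.509
```

```bash
sed -i 's/C\[...,2\]>.035/C[...,2]>.063/' tilt2.py; python3 look.py 36 250,120,370,240 250,180,370,300; python3 tilt2.py 36
```

```text
{'clock': np.float64(38.825), 'q': array([-9.600e-02, -7.000e-03,  1.797e+00, -1.000e-03,  1.352e+00,
        2.758e+00]), 'ee_pos': array([ 0.584, -0.031,  0.166]), 'tcp_rot': array([-1.571e+00,  1.000e-03,  1.859e+00]), 'contact_force': array([-0.136, -6.374, -0.488]), 'wrist_torque': array([-0.952,  0.056,  0.088]), 'gripper_width': np.float64(0.507)}
top 269 197 slope -0.328 tilt 0.317 z@0 -0.0496 X 0.018 0.079 Y -0.022 0.022 sd 0.0014
scene 527 338 slope -0.323 tilt 0.312 z@0 -0.0484 X 0.018 0.081 Y -0.021 0.024 sd 0.0013
```

View pics/L36.png

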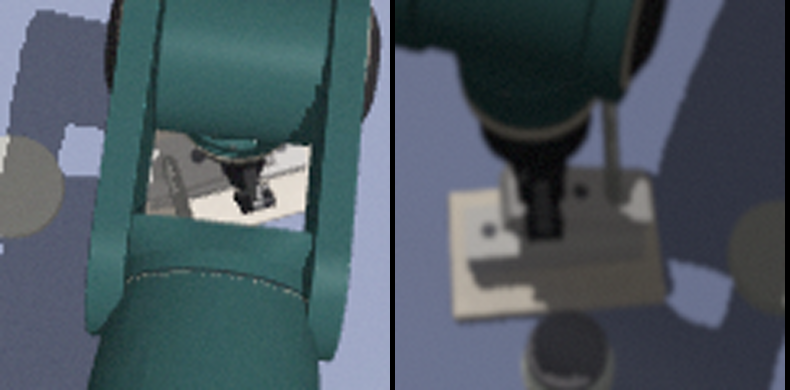

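Call:
{"method": "apply_moves", "body": {"steps": "0.0004 -0.0015 0 0 255;0 0 0 0 255"}}

```text
clock: 39.08
ee_pos: [0.5847, -0.0318, 0.1658]
tcp_rot: [-1.571, -0.001, 1.854]
contact_force: [0.0, -0.2, -1.8]
gripper_width: 0.51
```

Call:
{"method": "apply_moves", "body": {"steps": "0.0002 -0.0007 -0.004 -0.4 255;0.0002 -0.0005 -0.004 0 255;0 0 0 0 255"}}

```text
clock: 39.45
ee_pos: [0.5846, -0.0329, 0.1571]
tcp_rot: [-1.57, -0.001, 1.843]
contact_force: [-0.6, 4.8, -5.1]
gripper_width: 0.506
```

```bash
python3 look.py 37 250,120,370,240 250,180,370,300; python3 tilt2.py 37
```

```text
{'clock': np.float64(39.55), 'q': array([-1.000e-01,  2.000e-03,  1.803e+00,  1.000e-03,  1.338e+00,
        2.769e+00]), 'ee_pos': array([ 0.585, -0.033,  0.157]), 'tcp_rot': array([-1.570e+00, -1.000e-03,  1.843e+00]), 'contact_force': array([-1.749,  6.419, -5.619]), 'wrist_torque': array([ 0.758,  0.212, -0.021]), 'gripper_width': np.float64(0.51)}
top 242 179 slope -0.347 tilt 0.334 z@0 -0.0487 X 0.018 0.079 Y -0.023 0.022 sd 0.0014
scene 507 326 slope -0.307 tilt 0.298 z@0 -0.0491 X 0.018 0.082 Y -0.022 0.024 sd 0.0014
```

Call:
{"method": "apply_moves", "body": {"steps": "-0.0003 0.001 0 0 255;0 0 -0.003 0 255;0 0 -0.003 0 255;0 0 0 0 255"}}

```text
clock: 40.05
ee_pos: [0.5848, -0.0325, 0.1522]
tcp_rot: [-1.571, 0.001, 1.843]
contact_force: [0.8, -2.8, 1.9]
gripper_width: 0.506
```

```bash
python3 look.py 38 250,120,370,240 250,180,370,300; python3 tilt2.py 38
```

```text
{'clock': np.float64(40.15), 'q': array([-0.099,  0.005,  1.808, -0.   ,  1.328,  2.771]), 'ee_pos': array([ 0.585, -0.032,  0.152]), 'tcp_rot': array([-1.571,  0.   ,  1.843]), 'contact_force': array([ 0.65 , -1.86 ,  1.942]), 'wrist_torque': array([-0.182, -0.137, -0.022]), 'gripper_width': np.float64(0.509)}
top 234 179 slope -0.309 tilt 0.299 z@0 -0.0494 X 0.018 0.079 Y -0.023 0.022 sd 0.0014
scene 494 329 slope -0.299 tilt 0.291 z@0 -0.0484 X 0.018 0.081 Y -0.022 0.024 sd 0.0013
```

Call:
{"method": "apply_moves", "body": {"steps": "0.0002 -0.0006 -0.003 0 255;0.0002 -0.0007 -0.003 0 255;0.0002 -0.0006 -0.003 0 255;0 0 0 0 255"}}

```text
clock: 40.65
ee_pos: [0.5851, -0.0342, 0.1425]
tcp_rot: [-1.57, -0.0, 1.843]
contact_force: [1.6, -2.0, 2.0]
gripper_width: 0.512
```

```bash
python3 look.py 39 250,120,370,240 250,180,370,300; python3 tilt2.py 39;python3 al.py 22 .052|grep range
```

```text
{'clock': np.float64(40.75), 'q': array([-0.102,  0.015,  1.815,  0.   ,  1.312,  2.768]), 'ee_pos': array([ 0.585, -0.034,  0.143]), 'tcp_rot': array([-1.57 , -0.   ,  1.843]), 'contact_force': array([ 0.169, -2.49 ,  0.512]), 'wrist_torque': array([-0.036, -0.07 , -0.075]), 'gripper_width': np.float64(0.51)}
top 213 169 slope -0.182 tilt 0.18 z@0 -0.0493 X 0.018 0.077 Y -0.023 0.022 sd 0.0014
scene 484 349 slope -0.17 tilt 0.169 z@0 -0.0484 X 0.018 0.083 Y -0.022 0.023 sd 0.0013
scene 861 y range [-0.1151 -0.1129  0.0219  0.0238]
top 715 y range [-0.1153 -0.1135  0.0213  0.0232]
```

View pics/L39.png

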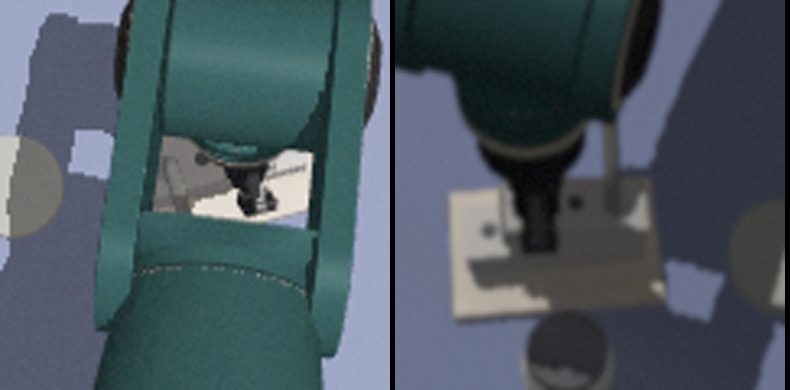

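Call:
{"method": "apply_moves", "body": {"steps": "0.0002 -0.0006 -0.003 0 255;0.0001 -0.0005 -0.003 0 255;0.0001 -0.0003 -0.003 0.3 255;0 0 -0.002 0 255;0 0 0 0 255"}}

```text
clock: 41.38
ee_pos: [0.5855, -0.0356, 0.1317]
tcp_rot: [-1.57, -0.0, 1.848]
contact_force: [1.2, -1.4, 1.0]
gripper_width: 0.509
```

```bash
python3 look.py 40 250,120,370,240 250,180,370,300; python3 tilt2.py 40;python3 al.py 40 .080
```

```text
{'clock': np.float64(41.475), 'q': array([-0.104,  0.026,  1.823,  0.   ,  1.294,  2.76 ]), 'ee_pos': array([ 0.585, -0.035,  0.132]), 'tcp_rot': array([-1.57 , -0.   ,  1.848]), 'contact_force': array([ 0.74 , -0.545,  0.296]), 'wrist_torque': array([-0.071, -0.128, -0.072]), 'gripper_width': np.float64(0.513)}
top 195 158 slope -0.049 tilt 0.049 z@0 -0.0493 X 0.018 0.076 Y -0.022 0.021 sd 0.0014
scene 457 340 slope -0.034 tilt 0.034 z@0 -0.0482 X 0.018 0.083 Y -0.022 0.023 sd 0.0014
scene 446 y range [-0.0847 -0.0834  0.0237  0.0245]
  y -0.1 x min/max [-0.0213  0.0201] z 0.0841 28
  y -0.08 x min/max [-0.01    0.0202] z 0.0838 24
  y -0.06 x min/max [-0.0098  0.0196] z 0.0823 16
  y -0.04 x min/max [-0.0234  0.0199] z 0.0826 133
  y -0.02 x min/max [-0.0231  0.0199] z 0.0815 114
  y 0.0 x min/max [-0.0238  0.02  ] z 0.081 98
  y 0.02 x min/max [-0.0229  0.0194] z 0.0806 33
top 190 y range [-0.0847 -0.0594  0.0125  0.0157]
  y -0.06 x min/max [-0.0321 -0.0125] z 0.08 10
  y -0.04 x min/max [-0.0207  0.0157] z 0.0807 75
  y -0.02 x min/max [-0.0203  0.0216] z 0.0801 79
  y 0.0 x min/max [-0.0208  0.0156] z 0.0785 22
```

Call:
{"method": "apply_moves", "body": {"steps": "0.0002 -0.0005 -0.002 0 255;0 0 -0.0012 0 255;0 0 0 0 255"}}

```text
clock: 41.85
ee_pos: [0.5858, -0.0362, 0.129]
tcp_rot: [-1.571, 0.0, 1.848]
contact_force: [-1.1, -1.9, 5.1]
gripper_width: 0.513
```

```bash
python3 look.py 41 250,120,370,240 250,180,370,300; python3 tilt2.py 41;python3 al.py 41 .080
```

```text
{'clock': np.float64(41.95), 'q': array([-0.105,  0.029,  1.824, -0.   ,  1.288,  2.759]), 'ee_pos': array([ 0.586, -0.036,  0.129]), 'tcp_rot': array([-1.571,  0.   ,  1.848]), 'contact_force': array([-1.523, -1.59 ,  5.912]), 'wrist_torque': array([-0.076,  0.369,  0.074]), 'gripper_width': np.float64(0.509)}
top 193 160 slope -0.004 tilt 0.004 z@0 -0.0495 X 0.018 0.077 Y -0.022 0.022 sd 0.0014
scene 446 344 slope -0.006 tilt 0.006 z@0 -0.0478 X 0.018 0.083 Y -0.021 0.025 sd 0.0013
scene 456 y range [-0.0853 -0.0844  0.0227  0.0239]
  y -0.1 x min/max [-0.021   0.0196] z 0.0816 38
  y -0.08 x min/max [-0.0029  0.0198] z 0.0807 20
  y -0.06 x min/max [-0.0143  0.0207] z 0.0811 24
  y -0.04 x min/max [-0.0226  0.0198] z 0.0807 131
  y -0.02 x min/max [-0.0232  0.0198] z 0.0807 113
  y 0.0 x min/max [-0.0238  0.0201] z 0.0804 102
  y 0.02 x min/max [-0.0229  0.0191] z 0.0809 28
top 189 y range [-0.0848 -0.0531  0.0111  0.0132]
  y -0.06 x min/max [-0.034  -0.0092] z 0.0795 13
  y -0.04 x min/max [-0.0209  0.0151] z 0.0791 76
  y -0.02 x min/max [-0.0204  0.0222] z 0.0792 79
  y 0.0 x min/max [-0.0211  0.0057] z 0.079 18
```

Call:
{"method": "apply_moves", "body": {"steps": "0 0 0.0003 0 255;0 0 0 0 110;0 0 0 0 70;0 0 0 0 70;0 0 0.02 0 40;0.01 -0.035 0.04 0 40;0 -0.05 0.03 0 0;0 -0.06 0.02 0 0;0 -0.06 0.02 0 0;0 -0.06 0 0 0;0 -0.06 0 0 0;0 0 0 0 0"}}

```text
clock: 43.45
ee_pos: [0.595, -0.3632, 0.2594]
tcp_rot: [-1.571, 0.001, 1.844]
contact_force: [-0.1, 1.0, 0.4]
gripper_width: 0.997
```

```bash
python3 look.py 42 150,60,500,260 130,130,490,400; python3 al.py 42 .080; python3 al.py 42 .052|grep -A3 range
```

```text
{'clock': np.float64(43.55), 'q': array([-0.58 ,  0.175,  1.447,  0.   ,  1.518,  2.285]), 'ee_pos': array([ 0.596, -0.36 ,  0.26 ]), 'tcp_rot': array([-1.571,  0.   ,  1.847]), 'contact_force': array([ 0.269,  0.733, -0.446]), 'wrist_torque': array([ 0.021, -0.021, -0.012]), 'gripper_width': np.float64(1.003)}
scene 699 y range [-0.0852 -0.0839  0.0221  0.0236]
  y -0.1 x min/max [-0.0242  0.0204] z 0.0808 40
  y -0.08 x min/max [-0.0235  0.0195] z 0.0805 137
  y -0.06 x min/max [-0.0243  0.0198] z 0.0808 140
  y -0.04 x min/max [-0.0232  0.0198] z 0.0804 139
  y -0.02 x min/max [-0.0237  0.0204] z 0.0808 113
  y 0.0 x min/max [-0.0238  0.02  ] z 0.0809 102
  y 0.02 x min/max [-0.0225  0.0187] z 0.081 28
top 588 y range [-0.0858 -0.0843  0.0215  0.0229]
  y -0.1 x min/max [-0.0195  0.0225] z 0.0794 39
  y -0.08 x min/max [-0.0208  0.022 ] z 0.0794 119
  y -0.06 x min/max [-0.0209  0.0225] z 0.0791 118
  y -0.04 x min/max [-0.0209  0.022 ] z 0.0792 121
  y -0.02 x min/max [-0.0207  0.022 ] z 0.0793 80
  y 0.0 x min/max [-0.0209  0.0227] z 0.079 90
  y 0.02 x min/max [-0.0189  0.0213] z 0.0787 21
scene 287 y range [-0.1151 -0.1147  0.0179  0.0204]
  y -0.12 x min/max [-0.023  0.021] z 0.0526 104
  y -0.1 x min/max [-0.0215  0.0207] z 0.0529 93
  y -0.08 x min/max [0.0185 0.0208] z 0.0532 18
--
top 166 y range [-0.1161 -0.1153 -0.0187  0.0183]
  y -0.12 x min/max [-0.0203  0.0228] z 0.0511 91
  y -0.1 x min/max [-0.0203  0.0224] z 0.0515 62
```

View pics/L42.png

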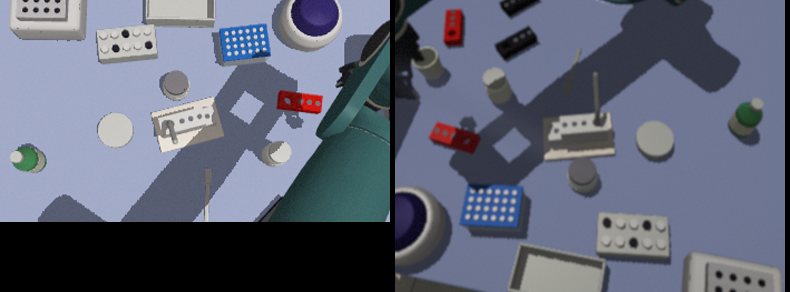

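```bash
python3 -c "
from workcell import bot
print(bot.job_done())"
```

```text
the job is handed in; nothing more can be done
None
```

Both carriers are on the stand, the long one on the deck and the short one on top of it, and I handed the job in at about 43.6 s.

**How it was done:** I gripped each carrier lightly, at 20 N, near its undrilled end. I pressed that end on the rod tip until the carrier tilted about 0.58 rad in the jaws, then threaded it down the leaning rod. I let the rod turn it back round the bend, swung it 90° about the upright, lowered it until it lay flat, and only then let go.

**Last checks, both cameras:**
- **Short carrier:** it lies flat with its top at 79–81 mm (80 expected). Its drilled end is within about 1 mm of the deck's +y end, and its sides are in line with the long carrier's.
- **Long carrier:** its top is at 51–53 mm (52 expected). It spans y from about -115 or -116 to about +23 mm on a deck that runs from -116 to +24. The drilled end was measured before the short carrier covered it.
- **Bystanders:** they look undisturbed in the pictures I viewed. I did not measure their positions again.

**Disagreements and incidents:**
- The two cameras differ by 2–3 mm sideways, which is about their stated accuracy.
- Pulling the long carrier level on the upright raised the force to about 16 N, and I backed off at once. Otherwise contact forces stayed at about 9 N or less in the readings I took.
- While testing a looser grip at the start, the long carrier slipped from the jaws and settled about 6 mm onto the bench. This was before any threading.
- The short carrier slid about 2–3 mm up in the pads while I tilted it. I allowed for that in the moves that followed.

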